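# Brass bob from behind the pulley blocks, into the vise

### The arm

A 7-joint arm with a two-finger parallel gripper is mounted at the origin on the work surface. World frame = base frame: x ahead of the robot, y to its left, z up, the work surface at z = 0. Lengths are in mm, angles in rad, forces in N, time in s.
With the tool pointing down it reaches from about 350 to 900 mm from the base axis. Payload 8.1 kg.
Tool frame: the origin (TCP) lies between the finger pads; the fingertips stand 8 mm ahead of it and the grasp point (between the pads) lies 11 mm behind it; z points along the fingers, y is the direction in which the jaws open and shut (so a half turn about z gives the same grasp; the last joint's range is limited). The gripper opens to 92 mm and grips with 3 to 60 N. Pads are 19 mm wide; open, the fingers measure 130 mm over their backs; the gripper's body (75 mm by 190 mm) begins 47 mm behind the grasp point.
Start: joints at [1.025, 0.434, 0.025, 1.573, -0.012, 1.134, -0.075], TCP at [267.774, -564.746, 234.742] pointing down, gripper open.
Joint ranges: [-2.62, 2.62], [-0.44, 2.09], [-1.27, 1.32], [0.08, 2.57], [-1.32, 4.46], [0.12, 2], [-2.74, 2.74]. Speed limits (rad/s): [2.22, 2.22, 3.01, 3.01, 3.14, 3.14, 3.14].

### API

Orientations are given as a unit quaternion [w, x, y, z].
In Python, from workcell import env gives the robot as it stands. The module is installed in compiled form; this text tells all that it offers.
- The arm moves only by the shell command python3 -m jog 'ROWS' [FORCE]. ROWS is JSON, a list of rows, each an object with "delta_pos": the shift along the tool's x, y, z in cm, a list of three; "angular": the turn, a rotation vector about the tool's x, y, z in degrees, a list of three; "hand": the closure, from -1 (fully open) to 1 (shut). In form: [{"delta_pos": [tx, ty, tz], "angular": [rx, ry, rz], "hand": hand}, ...]. A call has 1 to 20 rows; each row is the pose to reach, as a shift and turn from the pose measured when the call began, along the tool's axes at that moment; what a row does not reach only later rows make up. A row lasts 1/10 s, in which the tool goes at most 50 mm and 8.59 degrees, less where a joint would pass 70% of its speed; a pose out of reach is approached as far as the arm can. A call with a gripper value outside its range is refused whole. The fingers move at their own pace and stop on an object; FORCE is the grip in N (left out, the last holds). Time passes only in rows, so rows that repeat a pose let the fingers close. It gives the time, the measured TCP pose, the force and the opening at its end, in the units of the state.
- env.state(): the state, without advancing time (a new reading comes with each control period).
- env.read_camera(name): name is "scene" or "top"; returns a dict with "image" (420x560x3 uint8, blue, green, red), "K" (3x3 intrinsics, pixels), "cam_to_world" (4x4, takes a point from camera to world coordinates). Camera axes: x right, y up, looking along -z (the intrinsics and any distortion apply to the point x, -y, -z); pixel columns grow to the right and rows downward; lengths in mm; the calibration is good to about 2 mm. A picture is of the moment at which its call begins. There is no depth.
- env.hand_in(): hands the job in, once; it reports no verdict.
The state is a dict: "time": time; "q": joint angles; "dq": joint speeds; "tau": joint torques, N m; "tool_pos": TCP position; "orientation": TCP orientation; "force": force on the tool from outside, world axes, zero at the start; "wrist_torque": the same for the moment, N m; "width": finger opening in mm.
Only numpy, scipy, OpenCV 4.12 (cv2) and the standard library are available. Lean on these libraries where they do the work, as an engineer would, in place of code of your own. Each camera call takes 0.05 s, during which the arm holds its last target.

### The job

The brass bob hangs at the back of the crowded hook, behind two wooden pulley blocks: move both blocks onto the empty hook and, with them touching one another, push them back against its spring stop with about 12 N for a good half second (never as much as 16 N). Then take the bob off, push its foot gently straight down between the jaws of the vise, well inside the jaws' width, until it stands upright on the bed, and let go. Don't drop or knock over anything, and leave the other things on the desk where they are.

Things in the scene. Friction and masses are not known exactly. Their poses are not given: they have to be found in the camera images.
- crowded: steel hook stand, bolted down; origin at the foot of its post (radius 8 mm), z up. At height 145 mm a round bar, 10 mm thick, runs 160 mm along the stand's -x (towards the robot). Nothing stands higher than its upturned tip. It carries the bob, about 45 mm from the post, then the two blocks at about 80 and 110 mm
- crowded_tip (a point): top of the upturned tip of the crowded hook, 160 mm from the post, 10 mm above the bar's upper side (160 mm above the table). To pass it a hung thing must be raised 15 mm (10 to 20) and slid along the bar; it is clear when its middle is 192 mm or more from the post
- spare: the empty hook stand, alike in all sizes; origin at the foot of its post, bar along its -x. It has a spring stop near its post
- spare_tip (a point): top of the upturned tip of the spare hook, as on the crowded hook
- stop: fixed holder of the spare hook's spring stop; origin and axes as spare. Its rubber pad (20 mm wide, from 10 mm below to 30 mm above the bar's axis) gives about 4 N per mm over 6 mm. The pad's free face is 30 to 60 mm from the post's axis, wherever it was last clamped: not reported, to be felt. The push is the force on this stop; sliding blocks take up to 3 N more
- round_block_tab (a point): centre of the top tab of the pulley block with two round cheeks 64 mm across: wood, 140 mm tall, 24 mm thick (x), 80-160 g. This point is 20 mm below the top, 170 mm above the table when hanging. Tab: 30 mm wide (y), 40 mm tall, to grip from above across its width. Under it an eye, 18 mm wide, 30 mm tall; its top rests on the bar. One of two blocks in front of the bob, in either order
- square_block_tab (a point): centre of the top tab of the pulley block with two square-cornered cheeks, 40 mm wide: wood, 140 mm tall, 24 mm thick (x), 80-160 g. This point is 20 mm below the top, 170 mm above the table when hanging. Tab: 30 mm wide (y), 40 mm tall, to grip from above across its width. Under it an eye, 18 mm wide, 30 mm tall; its top rests on the bar. One of two blocks in front of the bob, in either order
- round_block: the round-cheeked pulley block; origin 120 mm below its tab centre
- square_block: the square-cheeked pulley block; origin 120 mm below its tab centre
- bob_tab (a point): centre of the top tab of the brass bob, 120 mm above its underside: 140 mm tall, 270-390 g, hung like the blocks at 170 mm. Tab 30 mm wide (y), 40 mm tall, 14 mm thick (x), over the same eye (18 mm wide, 30 mm tall). Round body of 34 mm diameter, 34 to 68 mm above the underside; below it the foot
- bob: the brass pendulum bob; origin 120 mm below its tab centre, same point as bob_foot
- bob_foot (a point): middle of the underside of the bob's foot, a 20 x 20 mm square shank, 34 mm long, its lower end rounded (10 mm radius about the bob's x), so that it wedges between jaws that close along the bob's y
- vise_bed (a point): point on the bed (55 mm above the table) midway where the foot goes; z up, x along the jaws (60 mm), y across. Fixed jaw face 10 mm towards +y. Jaws' rounded tops are 33 mm above the bed. Lower the foot 1 to 2 mm to the -y side, its y along this y; friction at the jaws takes up to about 10 N before the foot meets the bed
- vise: small blue vise bolted to the desk's right edge; origin on the table 55 mm below vise_bed, same axes; base 110 x 120 mm. Its moving jaw (-y side) is sprung: empty, its face stands 9 mm from the bed point; it opens 12 mm more (3 N at first, then 0.3 N per mm). The fixed jaw does not give
- magnet: bystander, to be left alone: red horseshoe magnet lying flat, 90 x 65 x 16 mm; origin at the middle of its underside on the table
- prism: bystander, to be left alone: standing triangular glass prism, 70 mm tall; origin at the middle of its underside on the table
- fork: bystander, to be left alone: steel tuning fork lying flat, 165 mm long, 10 mm thick; origin at the middle of its underside on the table
- weight: bystander, to be left alone: brass laboratory weight, 44 mm diameter, 46 mm tall; origin at the middle of its underside on the table
- stopwatch: bystander, to be left alone: black stopwatch, 54 mm diameter, 14 mm thick; origin at the middle of its underside on the table
- beaker: bystander, to be left alone: glass beaker, 70 mm diameter, 90 mm tall; origin at the middle of its underside on the table
- ruler: bystander, to be left alone: wooden ruler 200 x 30 x 5 mm; origin at the middle of its underside on the table
There are look-alikes about, which are no part of the job. What is shaped like the round_block but black or orange is not meant.

How it is judged (in metres and radians):
On the way, in this order (a step that is already met when the one before it is completed fails the run):
1. both pulley blocks are on the spare hook, touching one another, and are pressed against its spring stop with 8 to 16 N for 0.4 s (x of round_block_tab in the frame of spare between -0.145 and -0.03 m and y of round_block_tab in the frame of spare between -0.012 and 0.012 m and z of round_block_tab in the frame of spare between 0.16 and 0.186 m and x of square_block_tab in the frame of spare between -0.145 and -0.03 m and y of square_block_tab in the frame of spare between -0.012 and 0.012 m and z of square_block_tab in the frame of spare between 0.16 and 0.186 m and horizontal distance between round_block_tab and square_block_tab below 0.03 m and contact force between anything else and stop between 8 and 16 N), for 0.4 s.
2. the bob stands in the vise, its foot on the bed between the jaws (x of bob_foot in the frame of vise_bed between -0.02 and 0.02 m and y of bob_foot in the frame of vise_bed between -0.006 and 0.004 m and z of bob_foot in the frame of vise_bed between -0.004 and 0.003 m and angle between bob_tab's own z axis and vertical below 0.12 rad), for 0.2 s.
At the end, for the whole second after the job is handed in: Both blocks hang on the spare bar (tabs 30-145 mm from the post, within 12 mm of its line, 163-177 mm high, 0.3 rad of upright); the bob's foot is on the vise bed (height -4 to +3 mm, across -6 to +4, along 20 mm, upright to 0.12 rad); all released and at rest (20 mm/s) (all of step 2 and x of round_block_tab in the frame of spare between -0.145 and -0.03 m and y of round_block_tab in the frame of spare between -0.012 and 0.012 m and z of round_block_tab in the frame of spare between 0.163 and 0.177 m and x of square_block_tab in the frame of spare between -0.145 and -0.03 m and y of square_block_tab in the frame of spare between -0.012 and 0.012 m and z of square_block_tab in the frame of spare between 0.163 and 0.177 m and angle between each of round_block_tab, square_block_tab's own z axis and vertical below 0.3 rad and linear speed of each of round_block, square_block, bob below 0.02 m/s); the robot touches nothing.
It fails at once if the spring stop is pushed with more than 16 N (contact force between anything else and stop above 16 N).
It fails at once if the bob is forced against the vise with more than 40 N (contact force between bob and vise above 40 N).
It fails at once if a block or the bob is dropped (height (world z) of any of round_block_tab, square_block_tab, bob_tab below 0.14 m or angle between any of round_block_tab, square_block_tab, bob_tab's own z axis and vertical above 0.8 rad).
It fails at once if a bystander is moved more than 20 mm (distance of any of magnet, prism, fork, weight, stopwatch, beaker, ruler from where it was at the start of the episode above 0.02 m).
It also fails if it takes over 72 s, if anything falls off the work surface, if the arm or the gripper's body presses on something with over 40 N, if the wrist force passes 120 N, or if a joint passes its speed limit or range.

## Working session

There is one attempt and no reset: what is moved stays moved. The work goes in short steps, Python scripts to look and compute and a shell command to move; the robot and the scene stay as the last step left them, time stands still between calls to the robot, and variables do not carry over. Pictures are saved under pics/ and viewed, and the job is handed in when it is done.

```bash
mkdir -p pics; python3 - <<'E'
from workcell import env
import cv2
s=env.state(); print({k:s[k] for k in s if k not in('tau','dq')})
for n in('scene','top'):
    r=env.read_camera(n); cv2.imwrite(f'pics/{n}0.png',r['image']); print(n,r['K'],r['cam_to_world'],[k for k in r])
E
```

```text
{'time': 0.0, 'q': array([ 1.02534839,  0.43524027,  0.02498325,  1.57409253, -0.01155776,
        1.13397647, -0.07510897]), 'tool_pos': array([ 267.54371449, -564.29959389,  233.93611072]), 'orientation': array([-7.41436491e-04,  9.75593108e-01,  2.19584764e-01, -2.62051421e-04]), 'force': array([0.58175956, 0.48082841, 0.05555539]), 'wrist_torque': array([0.03286618, 0.02372753, 0.04446275]), 'width': 91.5394280901128}
scene [[508.08163725   0.         275.34213449]
 [  0.         508.08163725 204.02875791]
 [  0.           0.           1.        ]] [[-7.29598697e-01 -4.44770197e-01  5.19485527e-01  1.13900898e+03]
 [ 6.83735783e-01 -4.89765848e-01  5.40957293e-01  6.17474637e+02]
 [ 1.38245875e-02  7.49872580e-01  6.61437824e-01  8.18983038e+02]
 [ 0.00000000e+00  0.00000000e+00  0.00000000e+00  1.00000000e+00]] ['image', 'K', 'cam_to_world']
top [[396.5579115    0.         281.01474391]
 [  0.         396.5579115  206.92815346]
 [  0.           0.           1.        ]] [[-2.46016851e-02  9.92568881e-01 -1.19171195e-01  4.69926158e+02]
 [-9.99513370e-01 -2.21349663e-02  2.19787541e-02  2.69357063e+01]
 [ 1.91775769e-02  1.19653917e-01  9.92630425e-01  9.74451369e+02]
 [ 0.00000000e+00  0.00000000e+00  0.00000000e+00  1.00000000e+00]] ['image', 'K', 'cam_to_world']
```

View pics/scene0.png

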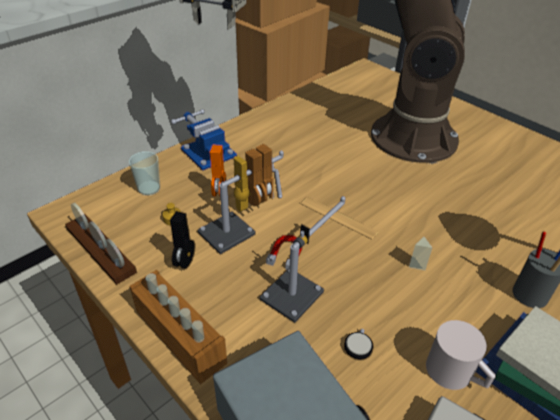

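View pics/top0.png

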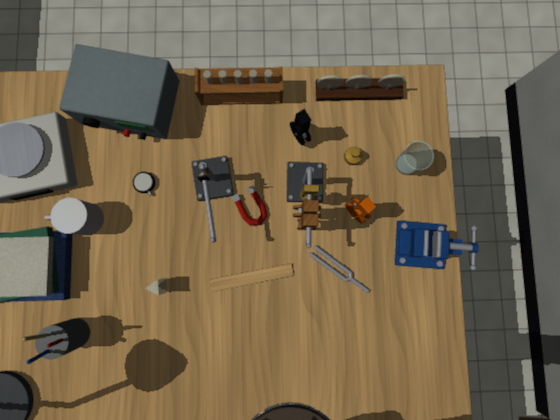

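```bash
cat > h.py <<'E'
import numpy as np, cv2
from workcell import env
def ray(r,u,v):
    K=np.asarray(r['K']);T=np.asarray(r['cam_to_world'])
    d=np.array([(u-K[0,2])/K[0,0],-(v-K[1,2])/K[1,1],-1.]); return T[:3,3],T[:3,:3]@d
def onz(r,u,v,z):
    o,d=ray(r,u,v); return (o+d*(z-o[2])/d[2]).round(1)
def proj(r,p):
    K=np.asarray(r['K']);T=np.asarray(r['cam_to_world'])
    c=T[:3,:3].T@(np.asarray(p,float)-T[:3,3]); return np.array([K[0,2]+K[0,0]*c[0]/-c[2],K[1,2]+K[1,1]*c[1]/c[2]]).round(1)
def crop(name,r,x0,y0,x1,y1,f):
    im=r['image'][y0:y1,x0:x1]; im=cv2.resize(im,None,fx=f,fy=f,interpolation=cv2.INTER_CUBIC)
    for x in range((x0+9)//10*10,x1,10): cv2.putText(im,str(x) if x%20==0 else '|',((x-x0)*f,8),0,.3,(0,0,255),1)
    for y in range((y0+9)//10*10,y1,10): cv2.putText(im,str(y)+'-',(0,(y-y0)*f+3),0,.3,(0,0,255),1)
    cv2.imwrite('pics/'+name,im)
E
python3 - <<'E'
from h import *
r=env.read_camera('top'); crop('t1.png',r,185,140,345,260,5)
crop('t1v.png',r,380,205,490,285,7)
r=env.read_camera('scene'); crop('s1.png',r,160,100,320,220,5); crop('s1b.png',r,220,180,360,320,4)
E
```

```text
(no output)
```

View pics/t1.png

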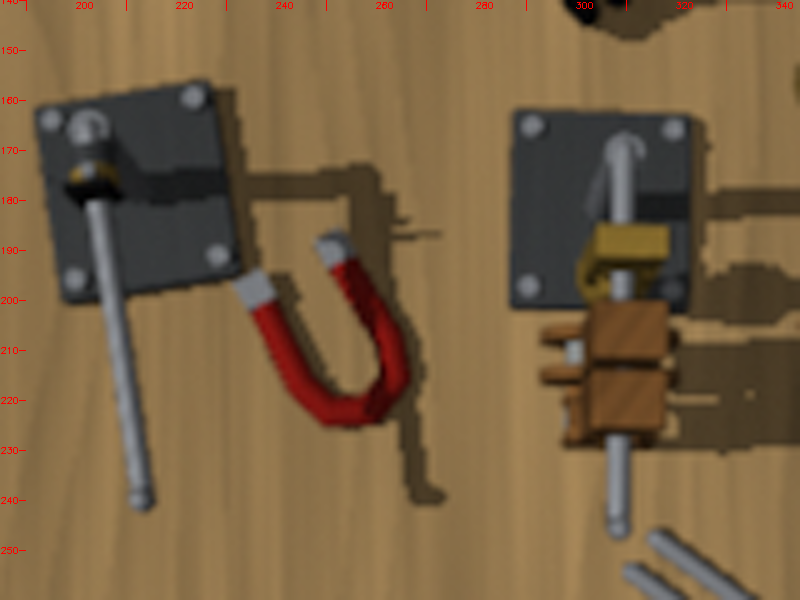

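View pics/t1v.png

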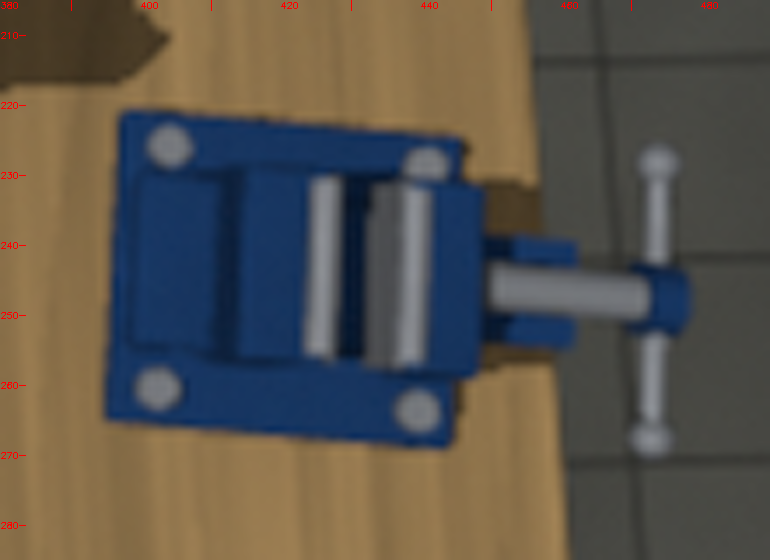

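View pics/s1.png

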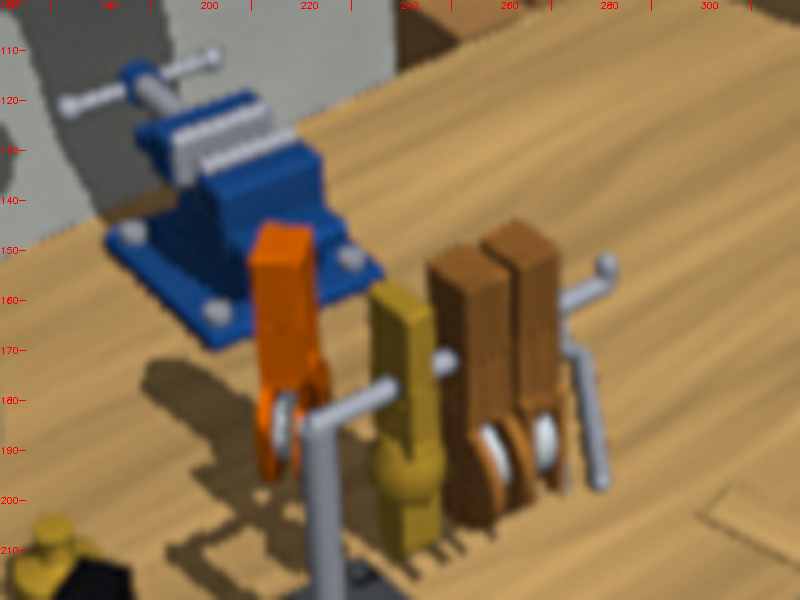

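View pics/s1b.png

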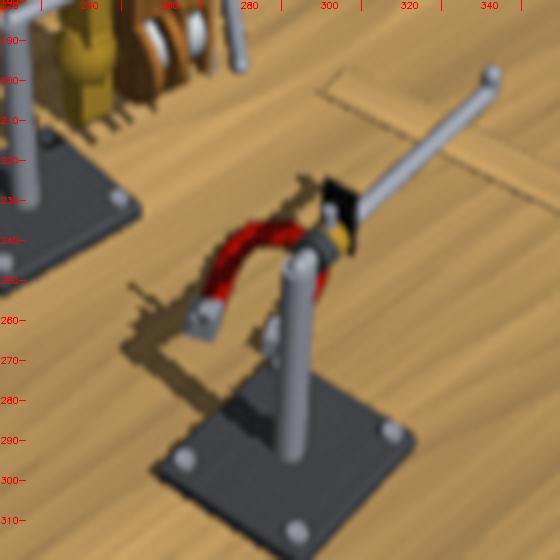

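```bash
cat >> h.py <<'E'
def tri(r1,p1,r2,p2):
    o1,d1=ray(r1,*p1);o2,d2=ray(r2,*p2);d1/=np.linalg.norm(d1);d2/=np.linalg.norm(d2)
    A=np.stack([d1,-d2],1);t=np.linalg.lstsq(A,o2-o1,rcond=None)[0]
    a=o1+d1*t[0];b=o2+d2*t[1]; return ((a+b)/2).round(1),np.linalg.norm(a-b).round(1)
E
python3 - <<'E'
from h import *
t=env.read_camera('top');s=env.read_camera('scene')
print('ctip',tri(t,(307.3,245.5),s,(281.3,152)),onz(t,307.3,246,158),onz(s,281.3,152,158))
print('stip',tri(t,(212.7,239.5),s,(342.5,198)),onz(t,212.7,239.5,158),onz(s,342.5,198,158))
# bar end near post: elbow
print('spost top',tri(t,(202.5,165.5),s,(294,246)),'cpost',tri(t,(309.3,169),s,(223.5,184)))
# tab tops z=190
g=cv2.cvtColor(t['image'],cv2.COLOR_BGR2HSV)
for nm,c in dict(bob=[(302.5,185),(316.7,185),(316.5,192),(302.3,192)],rear=[(300.8,200),(316.5,200),(316.8,212),(301,212)],front=[(300.8,213.3),(316.3,213.3),(316.4,226),(300.8,226)]).items():
    print(nm,[onz(t,*p,190) for p in c])
# base plates corners at z~5
for nm,c in dict(sp=[(190.5,161.5),(225,156.3),(233.5,194.5),(198.5,200)],cr=[(287.5,162),(321,163),(321,202),(287,201)]).items():
    P=np.array([onz(t,*p,6) for p in c]);print(nm,P.tolist(),P.mean(0))
# vise jaw tops z=88
for nm,c in dict(fixed=[(423.5,230),(427,230),(423,256),(426,256)],mov=[(436,231),(440,231),(436,257),(440,257)]).items(): print(nm,[onz(t,*p,88) for p in c])
for nm,c in dict(visebase=[(396,220.5),(445,224.5),(443.5,268.5),(394,264.5)]).items():
    P=np.array([onz(t,*p,10) for p in c]);print(nm,P.tolist(),P.mean(0))
E
```

```text
ctip (array([487.5, -43.8, 155.5]), np.float64(1.4)) [486.  -43.1 158. ] [490.4 -41.9 158. ]
stip (array([504.1, 151. , 153.9]), np.float64(0.0)) [503.9 150.3 158. ] [508.  153.9 158. ]
spost top (array([662.5, 173.3, 143.3]), np.float64(0.6)) cpost (array([648.5, -52.7, 146.5]), np.float64(2.5))
bob [array([607.5, -34.7, 190. ]), array([606.9, -63.2, 190. ]), array([592.7, -62.3, 190. ]), array([593.3, -33.8, 190. ])]
rear [array([577.2, -30.3, 190. ]), array([576.5, -61.8, 190. ]), array([552.3, -61.5, 190. ]), array([553., -30., 190.])]
front [array([550.5, -29.5, 190. ]), array([549.8, -60.4, 190. ]), array([524.4, -59.7, 190. ]), array([525.1, -28.7, 190. ])]
sp [[704.8, 227.5, 6.0], [716.3, 141.9, 6.0], [619.6, 121.8, 6.0], [607.8, 207.7, 6.0]] [662.125 174.725   6.   ]
cr [[698.7, -13.5, 6.0], [694.5, -97.1, 6.0], [596.2, -93.5, 6.0], [600.6, -9.6, 6.0]] [647.5   -53.425   6.   ]
fixed [array([ 516.9, -312.2,   88. ]), array([ 516.7, -320.2,   88. ]), array([ 458.9, -307.2,   88. ]), array([ 458.7, -313.9,   88. ])]
mov [array([ 514. , -340.4,   88. ]), array([ 513.8, -349.5,   88. ]), array([ 455.9, -336.3,   88. ]), array([ 455.7, -345.3,   88. ])]
visebase [[545.9, -275.7, 10.0], [533.3, -396.2, 10.0], [426.7, -384.5, 10.0], [439.3, -264.5, 10.0]] [ 486.3   -330.225   10.   ]
```

```bash
python3 - <<'E'
from h import *
t=env.read_camera('top');s=env.read_camera('scene')
hsv=cv2.cvtColor(t['image'],cv2.COLOR_BGR2HSV)
def fit(rows,c0,c1,slope,cx0,y0):
    pts=[]
    for y in rows:
        cx=cx0+slope*(y-y0); row=hsv[y,int(cx-7):int(cx+8)]; m=(row[:,1]<50)&(row[:,2]>95)
        x=np.nonzero(m)[0]
        if len(x): pts.append(onz(t,int(cx-7)+x.mean(),y,145)); print(y,(int(cx-7)+x).tolist())
    P=np.array(pts); k=np.polyfit(P[:,0],P[:,1],1); print(k,np.degrees(np.arctan(k[0])), (P[:,1]-np.polyval(k,P[:,0])).round(1)); return k
k=fit(range(186,236,4),0,0,8.4/55,204,181); print(np.polyval(k,[504,662]))
k=fit(list(range(228,244,2))+list(range(172,184,2)),0,0,-.01,308.3,200);print(np.polyval(k,[487,648]))
E
```

```text
186 [203, 204, 205]
190 [204, 205, 206]
194 [199, 200, 204, 205, 206, 207]
198 [205, 206, 207]
202 [206, 207, 208]
206 [206, 207, 208]
210 [207, 208, 209]
214 [208, 209, 210]
218 [208, 209, 210]
222 [209, 210, 211]
226 [209, 210, 211]
230 [210, 211, 212]
234 [210, 211, 212, 213]
[ 0.15848732 72.59461223] 9.005750139253896 [-0.3 -1.   3.4 -0.4 -1.2  0.3 -0.5 -1.2  0.1 -0.6  0.8  0.1  0.4]
[152.47222069 177.513217  ]
228 [306, 307, 308, 309]
230 [306, 307, 308, 309]
232 [307, 308, 309]
234 [307, 308, 309]
236 [307, 308, 309]
238 [307, 308, 309]
240 [306, 307, 308, 309]
242 [306, 307, 308, 309]
172 [307, 308, 309, 310]
174 [307, 308, 309, 310]
176 [307, 308, 309, 310]
178 [307, 308, 309, 310]
180 [308, 309, 310]
182 [308, 309, 310]
[ -0.04790862 -21.54169724] -2.742864225419742 [ 0.7  0.7 -0.4 -0.5 -0.6 -0.6  0.4  0.3  0.5  0.5  0.3  0.2 -0.9 -0.9]
[-44.87319281 -52.58647984]
```

```bash
python3 - <<'E'
from h import *
t=env.read_camera('top');s=env.read_camera('scene')
P=np.array([onz(t,x,y,145) for x,y in [(204,186),(205,190),(206,198),(207,202),(208,210),(209,216),(210,223),(211,230),(211.6,234)]])
k=np.polyfit(P[:,0],P[:,1],1);print(np.degrees(np.arctan(k[0])),np.polyval(k,[504,530,580,662]))
for i in range(4):print(i)
# check predicted projections
for th in (8.5,9.5,10.5):
  th=np.radians(th);post=np.array([662.2,174.])
  for d in (0,80,160):
    p=post-d*np.array([np.cos(th),np.sin(th)]);print(round(np.degrees(th),1),d,p.round(1),proj(t,[*p,145]),proj(s,[*p,150]))
crop('t2.png',t,185,145,245,250,7); crop('s2.png',s,270,185,360,260,8)
E
```

```text
8.55472794672371 [152.54645737 156.45757649 163.97895942 176.31402742]
0
1
2
3
8.5 0 [662.2 174. ] [202.2 165.4] [294.7 243.6]
8.5 80 [583.1 162.2] [207.8 202.1] [319.5 220.3]
8.5 160 [504.  150.4] [213.6 239.7] [342.1 199.3]
9.5 0 [662.2 174. ] [202.2 165.4] [294.7 243.6]
9.5 80 [583.3 160.8] [208.5 202. ] [318.9 220. ]
9.5 160 [504.4 147.6] [215.  239.5] [340.9 198.7]
10.5 0 [662.2 174. ] [202.2 165.4] [294.7 243.6]
10.5 80 [583.5 159.4] [209.2 201.9] [318.3 219.7]
10.5 160 [504.9 144.8] [216.3 239.2] [339.7 198.2]
```

View pics/t2.png

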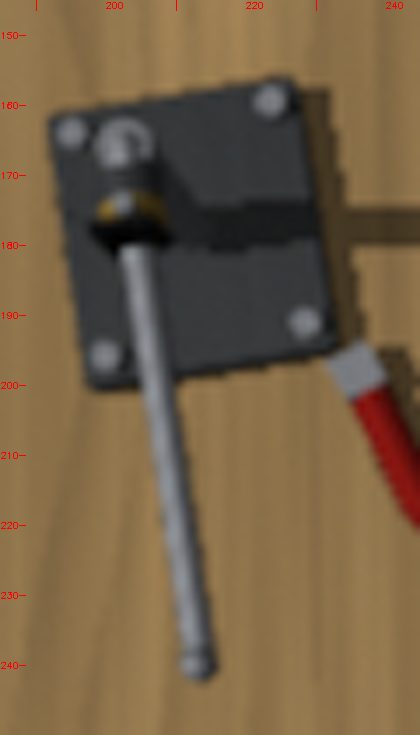

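View pics/s2.png

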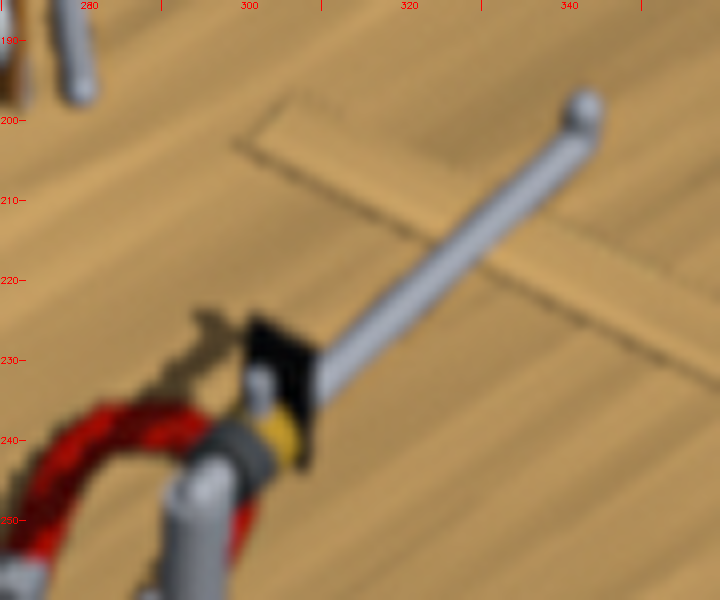

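```bash
cat >> h.py <<'E'
from scipy.spatial.transform import Rotation as R
def goto(x,y,z,yaw):
    st=env.state(); q=st['orientation']; Rc=R.from_quat([q[1],q[2],q[3],q[0]])
    Rt=R.from_euler('z',yaw,degrees=True)*R.from_euler('x',180,degrees=True)
    d=Rc.inv().apply(np.array([x,y,z])-st['tool_pos'])/10
    w=(Rc.inv()*Rt).as_rotvec(degrees=True)
    print('delta_cm',d.round(2).tolist(),'rot',w.round(1).tolist(),'dist',np.linalg.norm(d).round(1))
def st():
    s=env.state(); q=s['orientation'];X=R.from_quat([q[1],q[2],q[3],q[0]]).as_matrix()
    print('t',round(s['time'],2),'pos',s['tool_pos'].round(1),'yaw',np.degrees(np.arctan2(X[1,0],X[0,0])).round(1),'tz',X[:,2].round(3),'F',s['force'].round(2),'M',s['wrist_torque'].round(2),'w',round(s['width'],1))
CP=np.array([648.4,-52.7]);CU=np.array([np.cos(np.radians(-3.0)),np.sin(np.radians(-3.0))])
SP=np.array([662.2,174.8]);SU=np.array([np.cos(np.radians(8.5)),np.sin(np.radians(8.5))])
E
python3 - <<'E'
from h import *
st(); goto(537.5,-45.5,235,-3)
t=env.read_camera('top');print('pad',onz(t,202,180,175),(SP-onz(t,202,180,175)[:2])@SU,'orange',onz(t,360,207,120),'beaker',onz(t,418,155,90))
print([ (CP-d*CU).round(1) for d in (84,111,200)],[(SP-d*SU).round(1) for d in (90,120,200)])
E
```

```text
t 0.5 pos [ 267.7 -564.7  234.7] yaw 25.4 tz [-0.  0. -1.] F [ 0.14  0.03 -0.08] M [ 0.03 -0.02  0.03] w 91.8
delta_cm [46.62, -35.36, -0.03] rot [-0.0, 0.0, 28.4] dist 58.5
pad [624.8 169.  175. ] 37.846487874287526 orange [ 568.5 -164.1  120. ] beaker [ 689.3 -310.4   90. ]
[array([564.5, -48.3]), array([537.6, -46.9]), array([448.7, -42.2])] [array([573.2, 161.5]), array([543.5, 157.1]), array([464.4, 145.2])]
```

```bash
python3 -m jog '[{"delta_pos":[20,-15,-2],"angular":[0,0,14],"hand":-0.2},{"delta_pos":[20,-15,-2],"angular":[0,0,14],"hand":-0.2},{"delta_pos":[20,-15,-2],"angular":[0,0,14],"hand":-0.2},{"delta_pos":[46.6,-35.3,0],"angular":[0,0,28.4],"hand":-0.2},{"delta_pos":[46.6,-35.3,0],"angular":[0,0,28.4],"hand":-0.2},{"delta_pos":[46.6,-35.3,0],"angular":[0,0,28.4],"hand":-0.2},{"delta_pos":[46.6,-35.3,0],"angular":[0,0,28.4],"hand":-0.2},{"delta_pos":[46.6,-35.3,0],"angular":[0,0,28.4],"hand":-0.2},{"delta_pos":[46.6,-35.3,0],"angular":[0,0,28.4],"hand":-0.2},{"delta_pos":[46.6,-35.3,0],"angular":[0,0,28.4],"hand":-0.2},{"delta_pos":[46.6,-35.3,0],"angular":[0,0,28.4],"hand":-0.2},{"delta_pos":[46.6,-35.3,0],"angular":[0,0,28.4],"hand":-0.2},{"delta_pos":[46.6,-35.3,0],"angular":[0,0,28.4],"hand":-0.2},{"delta_pos":[46.6,-35.3,0],"angular":[0,0,28.4],"hand":-0.2},{"delta_pos":[46.6,-35.3,0],"angular":[0,0,28.4],"hand":-0.2},{"delta_pos":[46.6,-35.3,0],"angular":[0,0,28.4],"hand":-0.2}]' 40
python3 - <<'E'
from h import *
st(); goto(537.5,-45.5,163,-3)
s=env.read_camera('scene'); crop('s3.png',s,160,60,320,180,5)
E
```

```text
time: 2.15
tool_pos: [537.2, -47.9, 234.8]
orientation: [0.0, 1.0, -0.028, -0.0]
force: [0.4, 0.3, 0.5]
width: 55.0
t 2.15 pos [537.2 -47.9 234.8] yaw -3.2 tz [-0.    -0.001 -1.   ] F [0.43 0.31 0.53] M [-0.02  0.05 -0.01] w 55.0
delta_cm [0.02, -0.24, 7.18] rot [0.0, 0.0, -0.2] dist 7.2
```

View pics/s3.png

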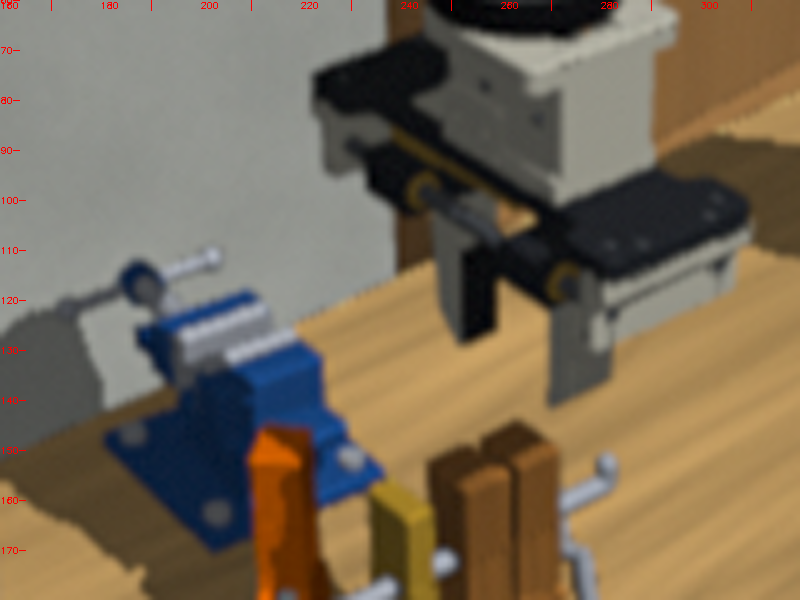

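```bash
python3 -m jog '[{"delta_pos":[0,-0.15,2.5],"angular":[0,0,0],"hand":-0.2},{"delta_pos":[0,-0.15,4.5],"angular":[0,0,0],"hand":-0.2},{"delta_pos":[0,-0.15,6],"angular":[0,0,0],"hand":-0.2},{"delta_pos":[0,-0.15,7.2],"angular":[0,0,0],"hand":-0.2},{"delta_pos":[0,-0.15,7.2],"angular":[0,0,0],"hand":-0.2},{"delta_pos":[0,-0.15,7.2],"angular":[0,0,0],"hand":-0.2}]' 40
python3 - <<'E'
from h import *
st()
s=env.read_camera('scene'); crop('s4.png',s,200,100,320,220,5)
E
```

```text
time: 2.8
tool_pos: [537.4, -46.6, 163.2]
orientation: [0.0, 1.0, -0.028, 0.0]
force: [0.4, 0.1, 0.1]
width: 55.0
t 2.8 pos [537.4 -46.6 163.2] yaw -3.2 tz [ 0.    -0.001 -1.   ] F [0.44 0.14 0.08] M [ 0.08 -0.    0.01] w 55.0
```

View pics/s4.png

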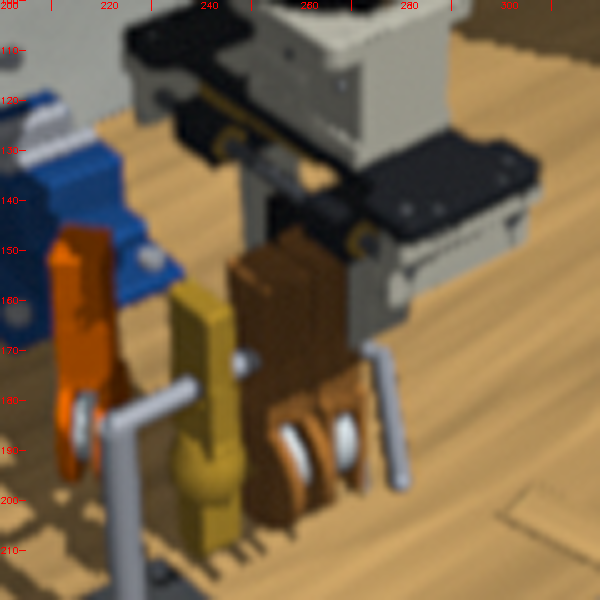

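```bash
python3 -m jog '[{"delta_pos":[0,0,0],"angular":[0,0,0],"hand":1},{"delta_pos":[0,0,0],"angular":[0,0,0],"hand":1},{"delta_pos":[0,0,0],"angular":[0,0,0],"hand":1},{"delta_pos":[0,0,0],"angular":[0,0,0],"hand":1},{"delta_pos":[0,0,0],"angular":[0,0,0],"hand":1},{"delta_pos":[0,0,0],"angular":[0,0,0],"hand":1},{"delta_pos":[0,0,0],"angular":[0,0,0],"hand":1}]' 40
python3 - <<'E'
from h import *
st()
E
```

```text
time: 3.55
tool_pos: [537.9, -46.7, 163.9]
orientation: [0.0, 1.0, -0.028, 0.001]
force: [-0.1, -0.9, 4.4]
width: 30.0
t 3.55 pos [537.9 -46.7 163.9] yaw -3.2 tz [ 0.002 -0.001 -1.   ] F [-0.14 -0.87  4.43] M [-0.32  0.17 -0.08] w 30.0
```

Gripped at 30 mm. Lift 15 mm.

```bash
python3 -m jog '[{"delta_pos":[0,0,-0.5],"angular":[0,0,0],"hand":1},{"delta_pos":[0,0,-1.0],"angular":[0,0,0],"hand":1},{"delta_pos":[0,0,-1.5],"angular":[0,0,0],"hand":1},{"delta_pos":[0,0,-1.5],"angular":[0,0,0],"hand":1},{"delta_pos":[0,0,-1.5],"angular":[0,0,0],"hand":1}]'
python3 - <<'E'
from h import *
st(); p=env.state()['tool_pos']; goto(*(p[:2]-92*CU),p[2],-3.2)
E
```

```text
time: 4.05
tool_pos: [537.9, -46.6, 178.9]
orientation: [0.0, 1.0, -0.028, 0.001]
force: [-0.7, -0.4, -2.1]
width: 29.7
t 4.05 pos [537.9 -46.6 178.9] yaw -3.2 tz [ 0.002 -0.001 -1.   ] F [-0.67 -0.35 -2.08] M [ 0.03  0.01 -0.02] w 29.7
delta_cm [-9.2, 0.03, -0.02] rot [0.0, -0.1, -0.0] dist 9.2
```

```bash
python3 -m jog '[{"delta_pos":[-2,0,0],"angular":[0,0,0],"hand":1},{"delta_pos":[-4,0,0],"angular":[0,0,0],"hand":1},{"delta_pos":[-6,0,0],"angular":[0,0,0],"hand":1},{"delta_pos":[-8,0,0],"angular":[0,0,0],"hand":1},{"delta_pos":[-9.5,0,0],"angular":[0,0,0],"hand":1},{"delta_pos":[-9.5,0,0],"angular":[0,0,0],"hand":1},{"delta_pos":[-9.5,0,0],"angular":[0,0,0],"hand":1}]'
python3 - <<'E'
from h import *
st(); p=env.state()['tool_pos']; goto(*(SP-205*SU),p[2],8.5)
s=env.read_camera('scene'); crop('s5.png',s,200,80,360,220,5)
s=env.read_camera('top'); crop('t5.png',s,250,160,350,280,5)
E
```

```text
time: 4.75
tool_pos: [443.5, -41.3, 179.0]
orientation: [0.0, 1.0, -0.028, 0.001]
force: [0.2, -0.2, -1.5]
width: 29.5
t 4.75 pos [443.5 -41.3 179. ] yaw -3.2 tz [ 0.003 -0.001 -1.   ] F [ 0.23 -0.18 -1.55] M [0.02 0.03 0.03] w 29.5
delta_cm [0.55, -18.64, -0.01] rot [0.1, -0.1, -11.7] dist 18.6
```

View pics/s5.png

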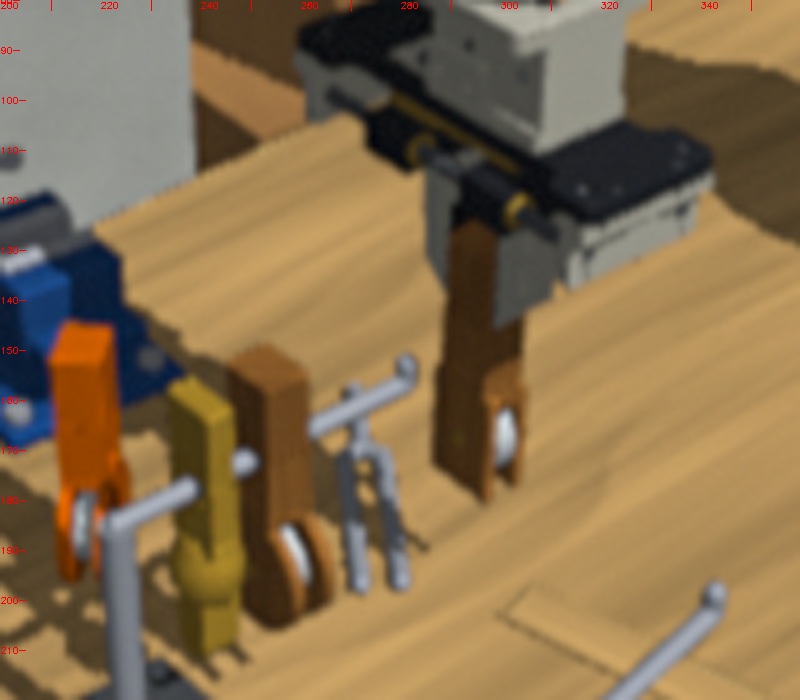

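View pics/t5.png

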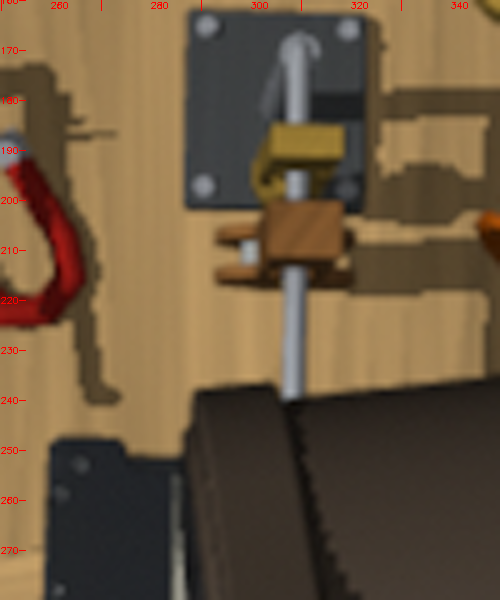

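```bash
python3 -m jog '[{"delta_pos":[0.1,-4,0],"angular":[0,0,-3],"hand":1},{"delta_pos":[0.3,-8,0],"angular":[0,0,-6],"hand":1},{"delta_pos":[0.4,-12,0],"angular":[0,0,-9],"hand":1},{"delta_pos":[0.5,-16,0],"angular":[0,0,-11],"hand":1},{"delta_pos":[0.55,-18.6,0],"angular":[0,0,-11.7],"hand":1},{"delta_pos":[0.55,-18.6,0],"angular":[0,0,-11.7],"hand":1},{"delta_pos":[0.55,-18.6,0],"angular":[0,0,-11.7],"hand":1},{"delta_pos":[0.55,-18.6,0],"angular":[0,0,-11.7],"hand":1}]'
python3 - <<'E'
from h import *
st(); p=env.state()['tool_pos']; goto(*(SP-100*SU),179,8.5)
t=env.read_camera('scene'); crop('s6.png',t,240,120,400,260,5)
E
```

```text
time: 5.65
tool_pos: [460.2, 143.1, 178.6]
orientation: [0.001, 0.997, 0.073, 0.001]
force: [-0.6, -0.8, -1.7]
width: 29.7
t 5.65 pos [460.2 143.1 178.6] yaw 8.4 tz [ 0.002 -0.001 -1.   ] F [-0.58 -0.77 -1.69] M [0.02 0.05 0.04] w 29.7
delta_cm [10.45, -0.16, -0.02] rot [0.1, -0.1, -0.1] dist 10.4
```

View pics/s6.png

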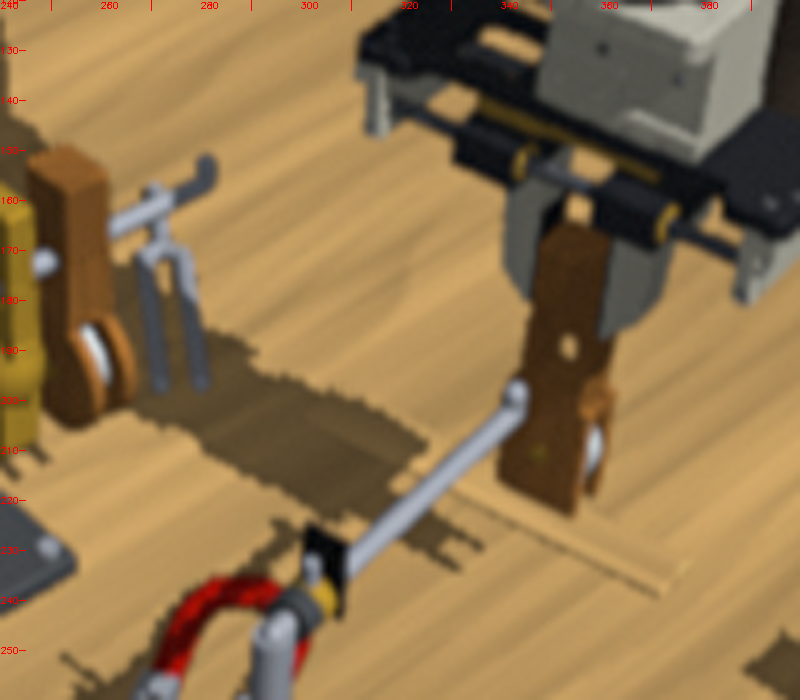

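```bash
python3 - <<'E'
from h import *
s=env.read_camera('scene'); print(proj(s,[460.2,143.1,150]),proj(s,[460.2-12,143.1-1.8,190]),proj(s,[460.2+12,143.1+1.8,190]))
E
python3 -m jog '[{"delta_pos":[0.5,-0.16,0],"angular":[0,0,0],"hand":1},{"delta_pos":[1.5,-0.16,0],"angular":[0,0,0],"hand":1},{"delta_pos":[2.5,-0.16,0],"angular":[0,0,0],"hand":1},{"delta_pos":[3.5,-0.16,0],"angular":[0,0,0],"hand":1},{"delta_pos":[4,-0.16,0],"angular":[0,0,0],"hand":1},{"delta_pos":[4,-0.16,0],"angular":[0,0,0],"hand":1}]'
python3 - <<'E'
from h import *
st()
s=env.read_camera('scene'); crop('s7.png',s,260,130,400,250,5)
E
```

```text
[353.4 188.3] [358.9 170.2] [352.5 175.9]
time: 6.35
tool_pos: [500.3, 150.5, 178.6]
orientation: [0.001, 0.997, 0.073, 0.001]
force: [1.1, 0.6, -2.0]
width: 30.0
t 6.35 pos [500.3 150.5 178.6] yaw 8.4 tz [ 0.002 -0.001 -1.   ] F [ 1.08  0.62 -1.96] M [0.08 0.03 0.03] w 30.0
```

View pics/s7.png

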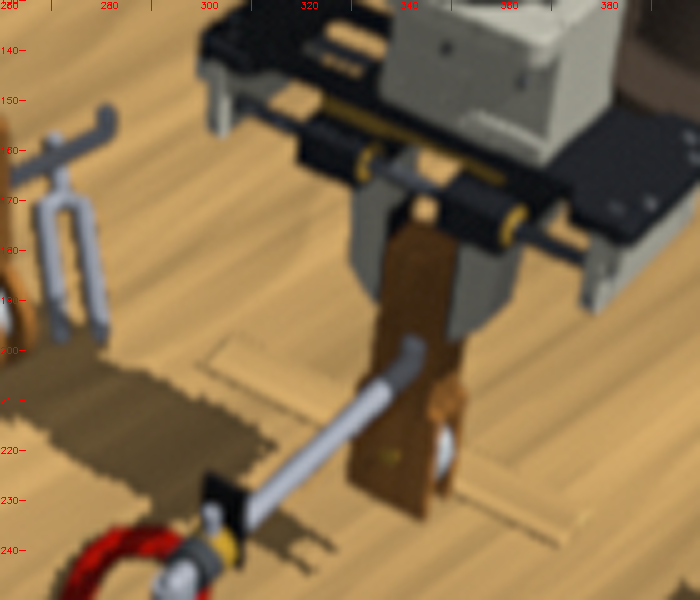

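```bash
python3 -m jog '[{"delta_pos":[1,0,0],"angular":[0,0,0],"hand":1},{"delta_pos":[2,0,0],"angular":[0,0,0],"hand":1},{"delta_pos":[3,0,0],"angular":[0,0,0],"hand":1},{"delta_pos":[4,0,0],"angular":[0,0,0],"hand":1},{"delta_pos":[5,0,0],"angular":[0,0,0],"hand":1},{"delta_pos":[6,0,0],"angular":[0,0,0],"hand":1},{"delta_pos":[6.5,0,0],"angular":[0,0,0],"hand":1},{"delta_pos":[6.5,0,0],"angular":[0,0,0],"hand":1}]'
python3 - <<'E'
from h import *
st()
s=env.read_camera('scene'); crop('s8.png',s,260,130,400,250,5)
E
```

```text
time: 7.2
tool_pos: [564.6, 159.9, 178.4]
orientation: [0.001, 0.997, 0.073, 0.001]
force: [-0.6, 1.0, -1.3]
width: 30.1
t 7.2 pos [564.6 159.9 178.4] yaw 8.4 tz [ 0.002 -0.001 -1.   ] F [-0.63  1.03 -1.34] M [ 0.02  0.05 -0.05] w 30.1
```

View pics/s8.png

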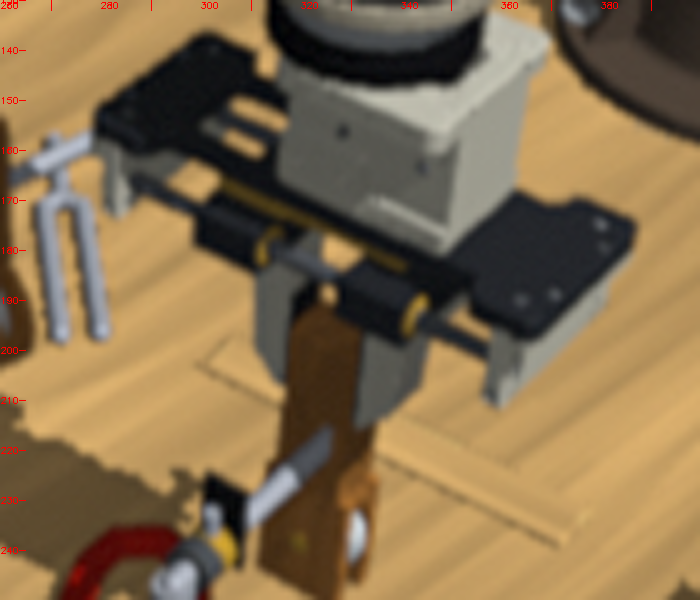

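```bash
python3 -m jog '[{"delta_pos":[0,0,0.4],"angular":[0,0,0],"hand":1},{"delta_pos":[0,0,0.8],"angular":[0,0,0],"hand":1},{"delta_pos":[0,0,1.2],"angular":[0,0,0],"hand":1},{"delta_pos":[0,0,1.45],"angular":[0,0,0],"hand":1},{"delta_pos":[0,0,1.45],"angular":[0,0,0],"hand":1}]'
python3 - <<'E'
from h import *
st()
E
```

```text
time: 7.75
tool_pos: [563.7, 159.8, 164.0]
orientation: [0.001, 0.997, 0.073, 0.001]
force: [-1.4, 0.5, -0.2]
width: 30.2
t 7.75 pos [563.7 159.8 164. ] yaw 8.4 tz [ 0.001 -0.001 -1.   ] F [-1.4   0.55 -0.17] M [-0.07  0.23 -0.01] w 30.2
```

Nearly seated (block weight off the tool). Release gently to a 56 mm opening, then rise.

```bash
python3 -m jog '[{"delta_pos":[0,0,0.05],"angular":[0,0,0],"hand":0.2},{"delta_pos":[0,0,0.05],"angular":[0,0,0],"hand":0.0},{"delta_pos":[0,0,0.05],"angular":[0,0,0],"hand":-0.2},{"delta_pos":[0,0,0.05],"angular":[0,0,0],"hand":-0.2},{"delta_pos":[0,0,0.05],"angular":[0,0,0],"hand":-0.2}]'
python3 - <<'E'
from h import *
st()
s=env.read_camera('scene'); crop('s9.png',s,260,130,400,250,5)
E
```

```text
time: 8.25
tool_pos: [563.8, 159.8, 163.5]
orientation: [0.001, 0.997, 0.073, 0.001]
force: [0.3, -0.3, -0.5]
width: 54.7
t 8.25 pos [563.8 159.8 163.5] yaw 8.4 tz [ 0.001 -0.001 -1.   ] F [ 0.28 -0.35 -0.5 ] M [ 0.02  0.03 -0.05] w 54.7
```

View pics/s9.png

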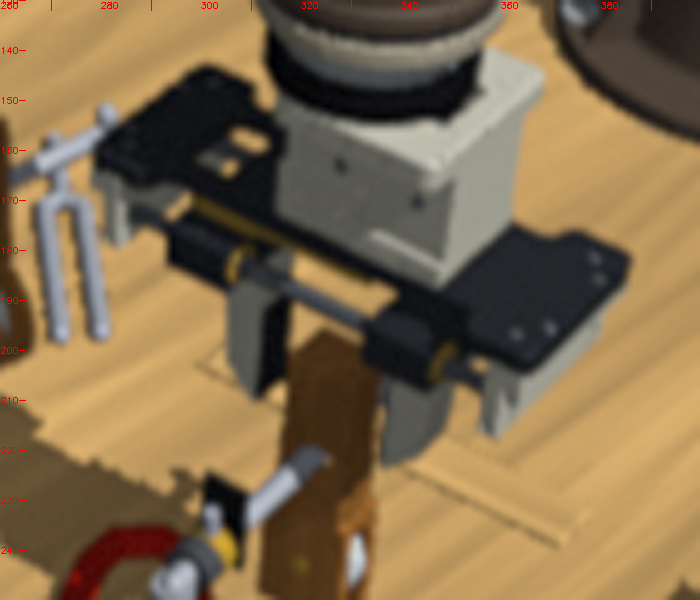

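```bash
python3 -m jog '[{"delta_pos":[0,0,-2],"angular":[0,0,0],"hand":-0.2},{"delta_pos":[0,0,-5],"angular":[0,0,0],"hand":-0.2},{"delta_pos":[0,0,-7],"angular":[0,0,0],"hand":-0.2},{"delta_pos":[0,0,-7],"angular":[0,0,0],"hand":-0.2}]'
python3 - <<'E'
from h import *
st(); goto(564.7,-47.6,230,-3)
t=env.read_camera('scene'); crop('sA.png',t,200,100,360,240,5)
E
```

```text
time: 8.7
tool_pos: [565.2, 160.6, 236.5]
orientation: [0.0, 0.997, 0.073, 0.003]
force: [0.6, -0.2, 0.4]
width: 55.2
t 8.7 pos [565.2 160.6 236.5] yaw 8.4 tz [ 0.006  0.    -1.   ] F [ 0.59 -0.18  0.4 ] M [ 0.06 -0.    0.  ] w 55.2
delta_cm [-3.08, 20.59, 0.65] rot [-0.0, -0.4, 11.4] dist 20.8
```

View pics/sA.png

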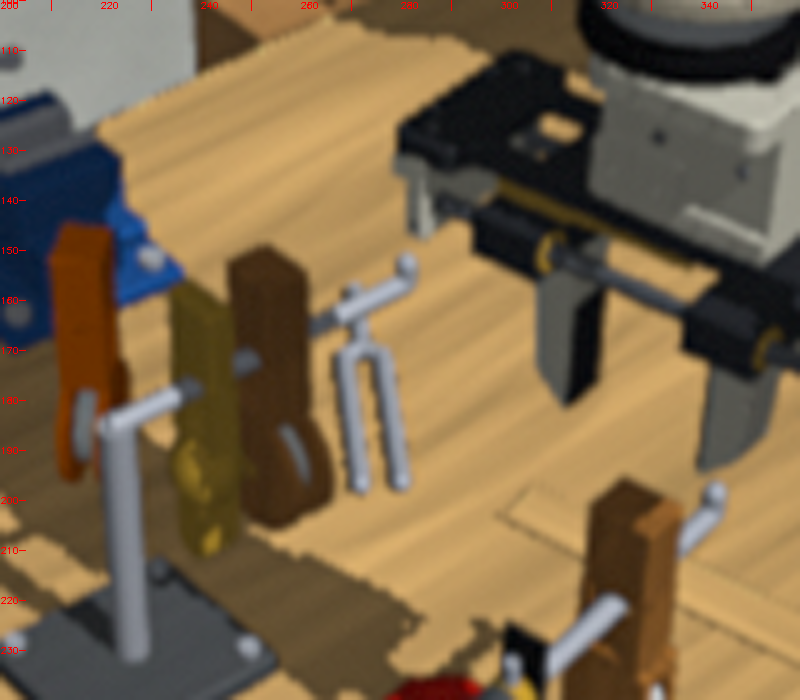

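```bash
python3 -m jog '[{"delta_pos":[-1,5,0],"angular":[0,-0.1,3],"hand":-0.2},{"delta_pos":[-2,10,0],"angular":[0,-0.2,6],"hand":-0.2},{"delta_pos":[-2.6,15,0.2],"angular":[0,-0.3,9],"hand":-0.2},{"delta_pos":[-3.05,19,0.5],"angular":[0,-0.4,11.4],"hand":-0.2},{"delta_pos":[-3.05,20.6,0.65],"angular":[0,-0.4,11.4],"hand":-0.2},{"delta_pos":[-3.05,20.6,0.65],"angular":[0,-0.4,11.4],"hand":-0.2},{"delta_pos":[-3.05,20.6,0.65],"angular":[0,-0.4,11.4],"hand":-0.2},{"delta_pos":[-3.05,20.6,0.65],"angular":[0,-0.4,11.4],"hand":-0.2}]'
python3 - <<'E'
from h import *
st(); goto(564.7,-47.6,163.5,-3)
E
```

```text
time: 9.55
tool_pos: [564.1, -45.9, 228.0]
orientation: [-0.0, 1.0, -0.025, -0.002]
force: [0.2, 0.3, -0.2]
width: 55.2
t 9.55 pos [564.1 -45.9 228. ] yaw -2.9 tz [-0.004  0.    -1.   ] F [ 0.21  0.34 -0.17] M [0.04 0.01 0.04] w 55.2
delta_cm [0.09, 0.17, 6.45] rot [0.0, 0.2, 0.1] dist 6.5
```

```bash
python3 -m jog '[{"delta_pos":[0.05,0.15,2],"angular":[0,0.2,0],"hand":-0.2},{"delta_pos":[0.05,0.15,4],"angular":[0,0.2,0],"hand":-0.2},{"delta_pos":[0.05,0.15,5.5],"angular":[0,0.2,0],"hand":-0.2},{"delta_pos":[0.05,0.15,6.45],"angular":[0,0.2,0],"hand":-0.2},{"delta_pos":[0.05,0.15,6.45],"angular":[0,0.2,0],"hand":-0.2},{"delta_pos":[0.05,0.15,6.45],"angular":[0,0.2,0],"hand":-0.2}]'
python3 - <<'E'
from h import *
st()
t=env.read_camera('scene'); crop('sB.png',t,200,100,320,220,5)
E
```

```text
time: 10.15
tool_pos: [564.6, -46.6, 163.9]
orientation: [-0.0, 1.0, -0.024, 0.0]
force: [0.7, 0.1, 0.2]
width: 54.9
t 10.15 pos [564.6 -46.6 163.9] yaw -2.8 tz [ 0.  0. -1.] F [0.65 0.15 0.23] M [ 0.06  0.07 -0.02] w 54.9
```

View pics/sB.png

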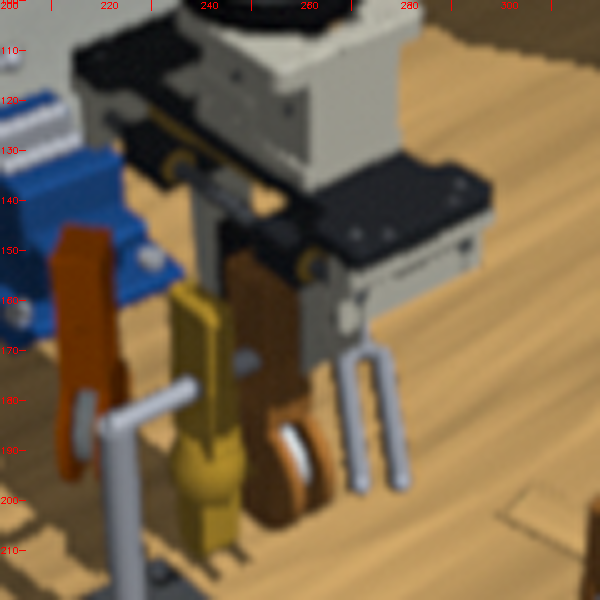

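```bash
python3 -m jog '[{"delta_pos":[0,0.1,0],"angular":[0,0,0],"hand":1},{"delta_pos":[0,0.1,0],"angular":[0,0,0],"hand":1},{"delta_pos":[0,0.1,0],"angular":[0,0,0],"hand":1},{"delta_pos":[0,0.1,0],"angular":[0,0,0],"hand":1},{"delta_pos":[0,0.1,0],"angular":[0,0,0],"hand":1},{"delta_pos":[0,0.1,0],"angular":[0,0,0],"hand":1},{"delta_pos":[0,0.1,0],"angular":[0,0,0],"hand":1}]' 40
python3 - <<'E'
from h import *
st()
E
```

```text
time: 10.9
tool_pos: [564.9, -48.0, 164.5]
orientation: [0.0, 1.0, -0.025, 0.001]
force: [-0.3, -1.3, 4.5]
width: 29.6
t 10.9 pos [564.9 -48.  164.5] yaw -2.8 tz [ 0.001 -0.    -1.   ] F [-0.29 -1.26  4.49] M [-0.21  0.15  0.03] w 29.6
```

```bash
python3 -m jog '[{"delta_pos":[0,0,-0.5],"angular":[0,0,0],"hand":1},{"delta_pos":[0,0,-1.0],"angular":[0,0,0],"hand":1},{"delta_pos":[0,0,-1.5],"angular":[0,0,0],"hand":1},{"delta_pos":[0,0,-1.5],"angular":[0,0,0],"hand":1},{"delta_pos":[0,0,-1.5],"angular":[0,0,0],"hand":1}]'
python3 - <<'E'
from h import *
st(); p=env.state()['tool_pos']; goto(*(p[:2]-120*CU),p[2],-3.0)
E
```

```text
time: 11.4
tool_pos: [565.0, -47.9, 179.6]
orientation: [0.0, 1.0, -0.025, 0.001]
force: [-0.7, -0.1, -1.4]
width: 30.1
t 11.4 pos [565.  -47.9 179.6] yaw -2.8 tz [ 0.002 -0.    -1.   ] F [-0.68 -0.07 -1.42] M [0.08 0.03 0.01] w 30.1
delta_cm [-12.0, -0.04, -0.02] rot [-0.0, -0.1, 0.2] dist 12.0
```

```bash
python3 -m jog '[{"delta_pos":[-2,0,0],"angular":[0,0,0],"hand":1},{"delta_pos":[-4,0,0],"angular":[0,0,0],"hand":1},{"delta_pos":[-6,0,0],"angular":[0,0,0],"hand":1},{"delta_pos":[-8,0,0],"angular":[0,0,0],"hand":1},{"delta_pos":[-10,0,0],"angular":[0,0,0],"hand":1},{"delta_pos":[-12,0,0],"angular":[0,0,0],"hand":1},{"delta_pos":[-12.2,0,0],"angular":[0,0,0],"hand":1},{"delta_pos":[-12.2,0,0],"angular":[0,0,0],"hand":1}]'
python3 - <<'E'
from h import *
st(); goto(460,144.6,179.5,8.5)
t=env.read_camera('scene'); crop('sC.png',t,200,80,360,220,5)
E
```

```text
time: 12.2
tool_pos: [443.3, -42.0, 179.6]
orientation: [0.0, 1.0, -0.025, 0.001]
force: [0.6, -0.3, -1.2]
width: 30.0
t 12.2 pos [443.3 -42.  179.6] yaw -2.8 tz [ 0.002 -0.    -1.   ] F [ 0.6  -0.34 -1.22] M [0.04 0.04 0.02] w 30.0
delta_cm [0.75, -18.72, 0.01] rot [0.0, -0.1, -11.3] dist 18.7
```

View pics/sC.png

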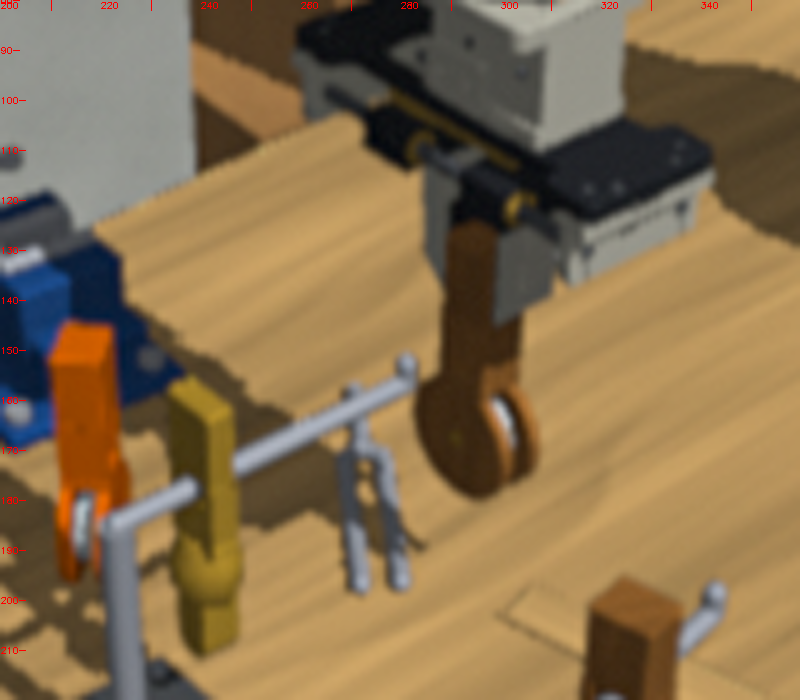

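```bash
python3 -m jog '[{"delta_pos":[0.1,-4,0],"angular":[0,0,-3],"hand":1},{"delta_pos":[0.3,-8,0],"angular":[0,0,-6],"hand":1},{"delta_pos":[0.4,-12,0],"angular":[0,0,-9],"hand":1},{"delta_pos":[0.6,-16,0],"angular":[0,0,-11],"hand":1},{"delta_pos":[0.75,-18.8,0],"angular":[0,0,-11.3],"hand":1},{"delta_pos":[0.75,-18.8,0],"angular":[0,0,-11.3],"hand":1},{"delta_pos":[0.75,-18.8,0],"angular":[0,0,-11.3],"hand":1},{"delta_pos":[0.75,-18.8,0],"angular":[0,0,-11.3],"hand":1}]'
python3 - <<'E'
from h import *
st(); p=env.state()['tool_pos']; goto(*(SP-150*SU),179.5,8.5); goto(*(SP-130*SU),179.5,8.5)
t=env.read_camera('scene'); crop('sD.png',t,240,120,400,260,5)
t=env.read_camera('top'); crop('tD.png',t,180,140,270,260,5)
E
```

```text
time: 13.05
tool_pos: [461.1, 144.4, 179.4]
orientation: [0.0, 0.997, 0.073, 0.001]
force: [0.1, -0.5, -1.2]
width: 29.5
t 13.05 pos [461.1 144.4 179.4] yaw 8.4 tz [ 0.002 -0.001 -1.   ] F [ 0.08 -0.47 -1.24] M [ 0.01  0.03 -0.04] w 29.5
delta_cm [5.34, -0.04, 0.0] rot [0.1, -0.1, -0.1] dist 5.3
delta_cm [7.34, -0.05, 0.01] rot [0.1, -0.1, -0.1] dist 7.3
```

View pics/sD.png

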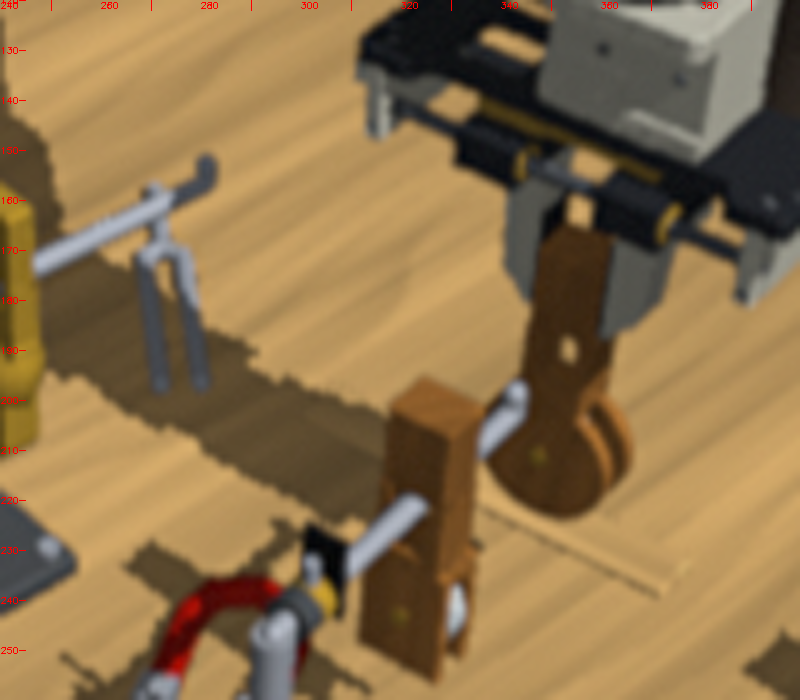

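View pics/tD.png

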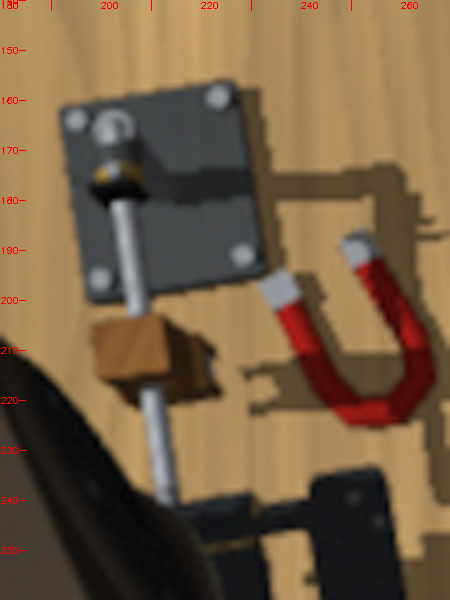

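```bash
python3 -m jog '[{"delta_pos":[1,0,0],"angular":[0,0,0],"hand":1},{"delta_pos":[2,0,0],"angular":[0,0,0],"hand":1},{"delta_pos":[3,0,0],"angular":[0,0,0],"hand":1},{"delta_pos":[4,0,0],"angular":[0,0,0],"hand":1},{"delta_pos":[5,0,0],"angular":[0,0,0],"hand":1},{"delta_pos":[6,0,0],"angular":[0,0,0],"hand":1},{"delta_pos":[7,0,0],"angular":[0,0,0],"hand":1},{"delta_pos":[7.1,0,0],"angular":[0,0,0],"hand":1}]'
python3 - <<'E'
from h import *
st()
t=env.read_camera('scene'); crop('sE.png',t,260,130,400,250,5)
E
```

```text
time: 13.95
tool_pos: [532.6, 154.7, 179.7]
orientation: [0.0, 0.997, 0.073, 0.002]
force: [-0.5, -0.2, -0.4]
width: 29.8
t 13.95 pos [532.6 154.7 179.7] yaw 8.3 tz [ 0.003 -0.    -1.   ] F [-0.49 -0.24 -0.38] M [ 0.04  0.01 -0.02] w 29.8
```

View pics/sE.png

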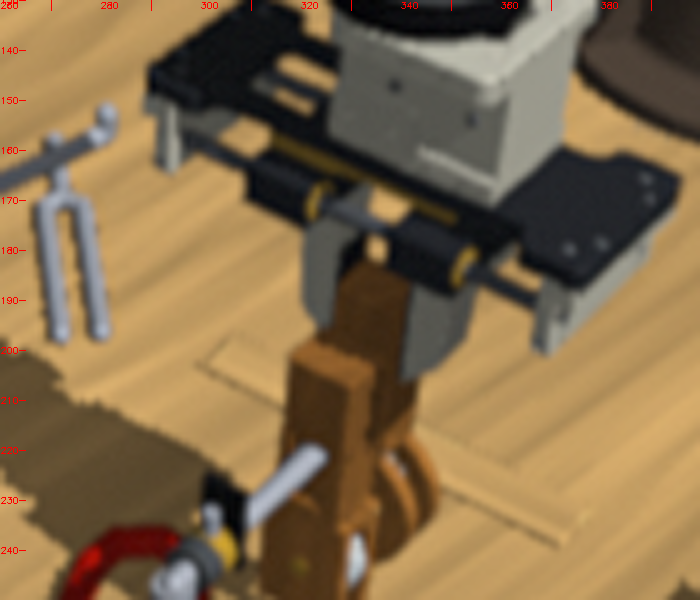

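```bash
python3 -m jog '[{"delta_pos":[0,0,0.4],"angular":[0,0,0],"hand":1},{"delta_pos":[0,0,0.8],"angular":[0,0,0],"hand":1},{"delta_pos":[0,0,1.2],"angular":[0,0,0],"hand":1},{"delta_pos":[0,0,1.35],"angular":[0,0,0],"hand":1},{"delta_pos":[0,0,1.35],"angular":[0,0,0],"hand":1},{"delta_pos":[0,0,1.35],"angular":[0,0,0],"hand":1}]' 50
python3 - <<'E'
from h import *
st(); print((SP-env.state()['tool_pos'][:2])@SU)
E
```

```text
time: 14.6
tool_pos: [531.9, 154.7, 166.1]
orientation: [0.0, 0.997, 0.073, 0.001]
force: [-1.2, -0.9, -0.5]
width: 29.8
t 14.6 pos [531.9 154.7 166.1] yaw 8.3 tz [ 0.003 -0.    -1.   ] F [-1.16 -0.89 -0.51] M [ 0.03 -0.03 -0.02] w 29.8
131.79989425595772
```

```bash
python3 -m jog '[{"delta_pos":[0.5,0,0],"angular":[0,0,0],"hand":1},{"delta_pos":[1,0,0],"angular":[0,0,0],"hand":1},{"delta_pos":[1.5,0,0],"angular":[0,0,0],"hand":1},{"delta_pos":[2,0,0],"angular":[0,0,0],"hand":1},{"delta_pos":[2.5,0,0],"angular":[0,0,0],"hand":1},{"delta_pos":[3,0,0],"angular":[0,0,0],"hand":1},{"delta_pos":[3.4,0,0],"angular":[0,0,0],"hand":1},{"delta_pos":[3.4,0,0],"angular":[0,0,0],"hand":1}]'
cat >> h.py <<'E'
def push():
    s=env.state(); print('d',((SP-s['tool_pos'][:2])@SU).round(2),'lat',(s['tool_pos'][1]-SP[1])*SU[0]-(s['tool_pos'][0]-SP[0])*SU[1],'push',-(s['force'][:2]@SU).round(2),'F',s['force'].round(2),'M',s['wrist_torque'].round(2),'t',s['time'])
E
python3 - <<'E'
from h import *
st();push()
t=env.read_camera('scene'); crop('sF.png',t,260,130,400,250,5)
t=env.read_camera('top'); crop('tF.png',t,180,140,270,260,5)
E
```

```text
time: 15.4
tool_pos: [566.3, 159.7, 166.1]
orientation: [0.0, 0.997, 0.073, 0.002]
force: [-0.2, 0.1, -1.5]
width: 29.8
t 15.4 pos [566.3 159.7 166.1] yaw 8.3 tz [ 0.003 -0.    -1.   ] F [-0.23  0.1  -1.46] M [ 0.03  0.   -0.05] w 29.8
d 97.08 lat -0.7782113494944465 push 0.21 F [-0.23  0.1  -1.46] M [ 0.03  0.   -0.05] t 15.4
```

View pics/sF.png

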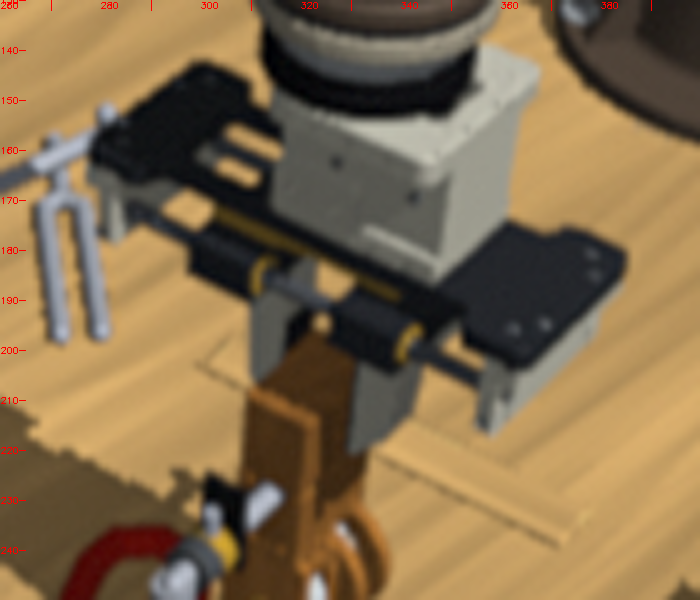

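View pics/tF.png

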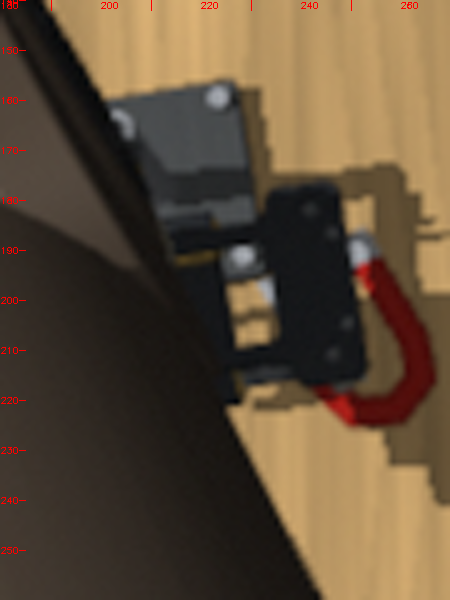

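```bash
python3 -m jog '[{"delta_pos":[0.3,0,0],"angular":[0,0,0],"hand":1},{"delta_pos":[0.6,0,0],"angular":[0,0,0],"hand":1},{"delta_pos":[0.9,0,0],"angular":[0,0,0],"hand":1},{"delta_pos":[1.2,0,0],"angular":[0,0,0],"hand":1},{"delta_pos":[1.2,0,0],"angular":[0,0,0],"hand":1}]'
python3 - <<'E'
from h import *
push()
E
python3 -m jog '[{"delta_pos":[0.15,0,0],"angular":[0,0,0],"hand":1},{"delta_pos":[0.3,0,0],"angular":[0,0,0],"hand":1},{"delta_pos":[0.3,0,0],"angular":[0,0,0],"hand":1}]'
python3 - <<'E'
from h import *
push()
E
```

```text
time: 16.0
tool_pos: [578.2, 161.4, 166.2]
orientation: [0.0, 0.997, 0.073, 0.002]
force: [0.3, -1.0, -1.1]
width: 29.7
d 85.08 lat -0.8052666393999086 push -0.14 F [ 0.3  -1.01 -1.1 ] M [0.03 0.02 0.01] t 16.0
time: 16.3
tool_pos: [581.4, 161.9, 166.2]
orientation: [0.0, 0.997, 0.073, 0.002]
force: [0.1, 0.2, -0.7]
width: 29.6
d 81.83 lat -0.7700490470331527 push -0.12 F [ 0.1   0.16 -0.71] M [ 0.02  0.06 -0.04] t 16.3
```

```bash
for i in 1 2 3; do python3 -m jog '[{"delta_pos":[0.1,0,0],"angular":[0,0,0],"hand":1},{"delta_pos":[0.2,0,0],"angular":[0,0,0],"hand":1},{"delta_pos":[0.2,0,0],"angular":[0,0,0],"hand":1}]' >/dev/null
python3 - <<'E'
from h import *
push()
E
done
```

```text
d 79.71 lat -0.8059752844771495 push -0.12 F [-0.03  0.99 -1.85] M [ 0.05  0.1  -0.05] t 16.6
d 77.52 lat -0.8144575190930397 push 0.74 F [-0.72 -0.22 -1.25] M [0.06 0.09 0.  ] t 16.9
d 75.33 lat -0.8426551432344898 push 0.8 F [-0.77 -0.25 -0.66] M [ 0.04  0.06 -0.01] t 17.2
```

```bash
python3 -m jog '[{"delta_pos":[0.1,0,0],"angular":[0,0,0],"hand":1},{"delta_pos":[0.2,0,0],"angular":[0,0,0],"hand":1},{"delta_pos":[0.2,0,0],"angular":[0,0,0],"hand":1}]' >/dev/null
python3 - <<'E'
from h import *
push()
E
```

```text
d 73.09 lat -0.820968799647158 push -0.15 F [ 0.01  0.95 -1.52] M [ 0.02  0.08 -0.01] t 17.5
```

```bash
python3 -m jog '[{"delta_pos":[0.1,0,0],"angular":[0,0,0],"hand":1},{"delta_pos":[0.2,0,0],"angular":[0,0,0],"hand":1},{"delta_pos":[0.2,0,0],"angular":[0,0,0],"hand":1}]' >/dev/null
python3 - <<'E'
from h import *
push()
t=env.read_camera('scene'); crop('sG.png',t,260,160,380,280,5)
E
```

```text
d 70.91 lat -0.8761243777447234 push 0.26 F [-0.38  0.8  -0.98] M [-0.04  0.08 -0.03] t 17.8
```

View pics/sG.png

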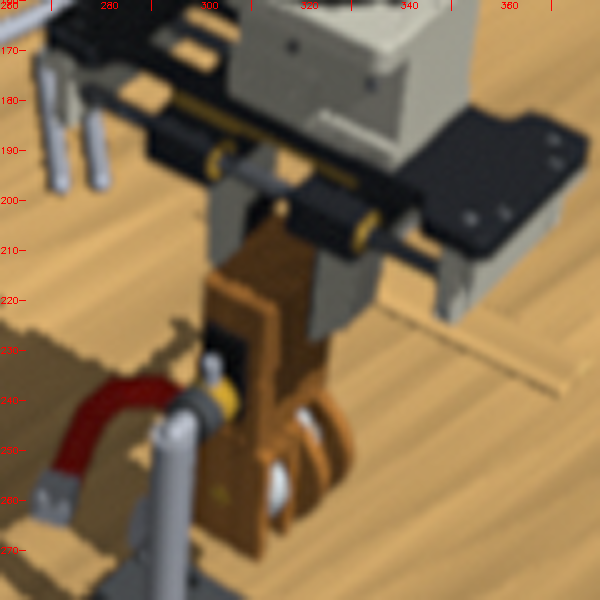

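```bash
python3 -m jog '[{"delta_pos":[0.1,0,0],"angular":[0,0,0],"hand":1},{"delta_pos":[0.15,0,0],"angular":[0,0,0],"hand":1},{"delta_pos":[0.15,0,0],"angular":[0,0,0],"hand":1}]' >/dev/null
python3 - <<'E'
from h import *
push()
E
```

```text
d 69.32 lat -0.8741180534344775 push 0.21 F [-0.28  0.47 -1.15] M [-0.01  0.12  0.01] t 18.15
```

```bash
python3 -m jog '[{"delta_pos":[0.1,0,0],"angular":[0,0,0],"hand":1},{"delta_pos":[0.15,0,0],"angular":[0,0,0],"hand":1},{"delta_pos":[0.15,0,0],"angular":[0,0,0],"hand":1}]' >/dev/null
python3 - <<'E'
from h import *
push()
E
```

```text
d 68.29 lat -0.8618397041495793 push 4.94 F [-4.75 -1.63  1.03] M [-0.11  0.95  0.07] t 18.45
```

```bash
python3 -m jog '[{"delta_pos":[0.1,0,0],"angular":[0,0,0],"hand":1},{"delta_pos":[0.1,0,0],"angular":[0,0,0],"hand":1},{"delta_pos":[0.1,0,0],"angular":[0,0,0],"hand":1}]' >/dev/null
python3 - <<'E'
from h import *
push()
E
```

```text
d 67.79 lat -0.8265287308991152 push 4.35 F [-4.28 -0.78  2.65] M [-0.16  1.11  0.01] t 18.75
```

```bash
python3 -m jog '[{"delta_pos":[0.1,0,0],"angular":[0,0,0],"hand":1},{"delta_pos":[0.1,0,0],"angular":[0,0,0],"hand":1},{"delta_pos":[0.1,0,0],"angular":[0,0,0],"hand":1}]' >/dev/null
python3 - <<'E'
from h import *
push()
t=env.read_camera('scene'); crop('sH.png',t,260,160,380,280,5)
E
```

```text
d 67.51 lat -0.8460448761574142 push 6.36 F [-6.27 -1.09  1.97] M [-0.2   1.27  0.04] t 19.05
```

View pics/sH.png

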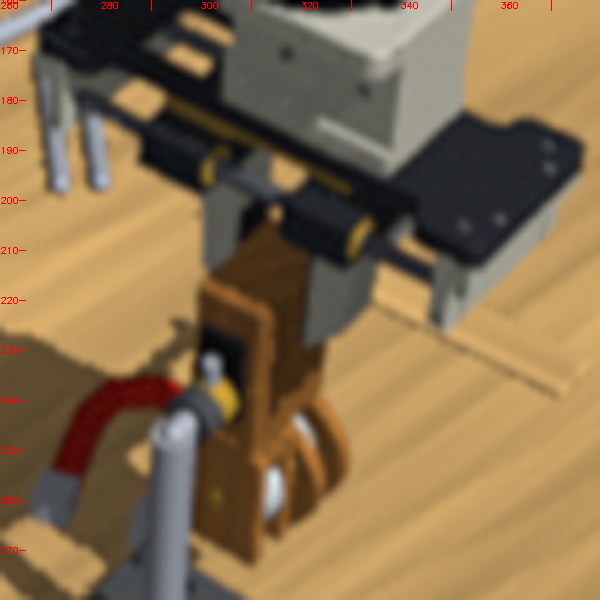

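```bash
python3 -m jog '[{"delta_pos":[0.1,0,0],"angular":[0,0,0],"hand":1},{"delta_pos":[0.18,0,0],"angular":[0,0,0],"hand":1},{"delta_pos":[0.18,0,0],"angular":[0,0,0],"hand":1},{"delta_pos":[0.18,0,0],"angular":[0,0,0],"hand":1}]' >/dev/null
python3 - <<'E'
from h import *
push()
E
```

```text
d 66.93 lat -0.7848473018165407 push 7.89 F [-7.84 -0.92  3.3 ] M [-0.29  1.56 -0.03] t 19.5
```

```bash
python3 -m jog '[{"delta_pos":[0.1,0,0],"angular":[0,0,0],"hand":1},{"delta_pos":[0.2,0,0],"angular":[0,0,0],"hand":1},{"delta_pos":[0.26,0,0],"angular":[0,0,0],"hand":1},{"delta_pos":[0.26,0,0],"angular":[0,0,0],"hand":1}]' >/dev/null
python3 - <<'E'
from h import *
push();push();st()
E
```

```text
d 66.17 lat -0.7586064043586891 push 11.21 F [-11.03  -2.07   4.51] M [-0.4   2.08 -0.01] t 19.9
d 66.17 lat -0.7586064043586891 push 11.21 F [-11.03  -2.07   4.51] M [-0.4   2.08 -0.01] t 19.9
t 19.9 pos [596.9 164.3 165.6] yaw 8.4 tz [-0.005 -0.002 -1.   ] F [-11.03  -2.07   4.51] M [-0.4   2.08 -0.01] w 29.5
```

```bash
python3 -m jog '[{"delta_pos":[0.15,0,0],"angular":[0,0,0],"hand":1},{"delta_pos":[0.2,0,0],"angular":[0,0,0],"hand":1},{"delta_pos":[0.25,0,0],"angular":[0,0,0],"hand":1},{"delta_pos":[0.25,0,0],"angular":[0,0,0],"hand":1},{"delta_pos":[0.25,0,0],"angular":[0,0,0],"hand":1}]' >/dev/null
python3 - <<'E'
from h import *
push();st()
E
```

```text
d 65.9 lat -0.7180426179815846 push 11.93 F [-11.67  -2.6    7.11] M [-0.43  2.38 -0.02] t 20.4
t 20.4 pos [597.1 164.3 165.4] yaw 8.4 tz [-0.009 -0.004 -1.   ] F [-11.67  -2.6    7.11] M [-0.43  2.38 -0.02] w 29.6
```

```bash
python3 -m jog '[{"delta_pos":[0.2,0,-0.05],"angular":[0,0,0],"hand":1},{"delta_pos":[0.25,0,-0.1],"angular":[0,0,0],"hand":1},{"delta_pos":[0.27,0,-0.1],"angular":[0,0,0],"hand":1},{"delta_pos":[0.27,0,-0.1],"angular":[0,0,0],"hand":1},{"delta_pos":[0.27,0,-0.1],"angular":[0,0,0],"hand":1}]' >/dev/null
python3 - <<'E'
from h import *
push();st()
E
```

```text
d 65.83 lat -0.7253718007312919 push 12.89 F [-12.63  -2.71   3.75] M [-0.41  2.37 -0.03] t 20.9
t 20.9 pos [597.2 164.4 165.7] yaw 8.4 tz [-0.014 -0.005 -1.   ] F [-12.63  -2.71   3.75] M [-0.41  2.37 -0.03] w 29.8
```

```bash
python3 -m jog '[{"delta_pos":[0.27,0,-0.08],"angular":[0,0,0],"hand":1},{"delta_pos":[0.27,0,-0.08],"angular":[0,0,0],"hand":1},{"delta_pos":[0.27,0,-0.08],"angular":[0,0,0],"hand":1},{"delta_pos":[0.27,0,-0.08],"angular":[0,0,0],"hand":1},{"delta_pos":[0.27,0,-0.08],"angular":[0,0,0],"hand":1},{"delta_pos":[0.27,0,-0.08],"angular":[0,0,0],"hand":1},{"delta_pos":[0.27,0,-0.08],"angular":[0,0,0],"hand":1}]' >/dev/null
python3 - <<'E'
from h import *
push();st()
t=env.read_camera('scene'); crop('sI.png',t,260,160,380,280,5)
E
```

```text
d 65.7 lat -0.7593139824057094 push 12.34 F [-12.08  -2.65   4.13] M [-0.42  2.42  0.02] t 21.6
t 21.6 pos [597.3 164.3 165.8] yaw 8.5 tz [-0.019 -0.007 -1.   ] F [-12.08  -2.65   4.13] M [-0.42  2.42  0.02] w 29.7
```

View pics/sI.png

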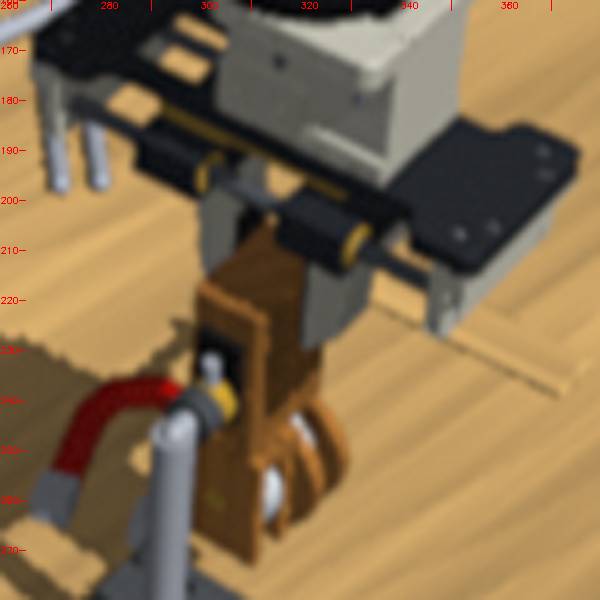

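```bash
python3 - <<'E'
from h import *
goto(*(SP-75*SU),165.5,8.4)
E
```

```text
delta_cm [-0.93, -0.07, 0.05] rot [0.2, 1.1, 0.1] dist 0.9
```

```bash
python3 -m jog '[{"delta_pos":[-0.2,0,0],"angular":[0.1,0.4,0],"hand":1},{"delta_pos":[-0.5,0,0],"angular":[0.2,0.8,0],"hand":1},{"delta_pos":[-0.9,0,0],"angular":[0.2,1.1,0],"hand":1},{"delta_pos":[-0.9,0,0],"angular":[0.2,1.1,0],"hand":1},{"delta_pos":[-0.9,0,0],"angular":[0.2,1.1,0],"hand":1}]' >/dev/null
python3 - <<'E'
from h import *
push();st()
t=env.read_camera('scene'); crop('sJ.png',t,260,160,380,280,5)
E
```

```text
d 74.36 lat -0.7319438286026863 push -0.49 F [ 0.35  0.96 -0.67] M [0.04 0.03 0.  ] t 22.15
t 22.15 pos [588.8 163.1 166.3] yaw 8.5 tz [ 0. -0. -1.] F [ 0.35  0.96 -0.67] M [0.04 0.03 0.  ] w 29.9
```

View pics/sJ.png

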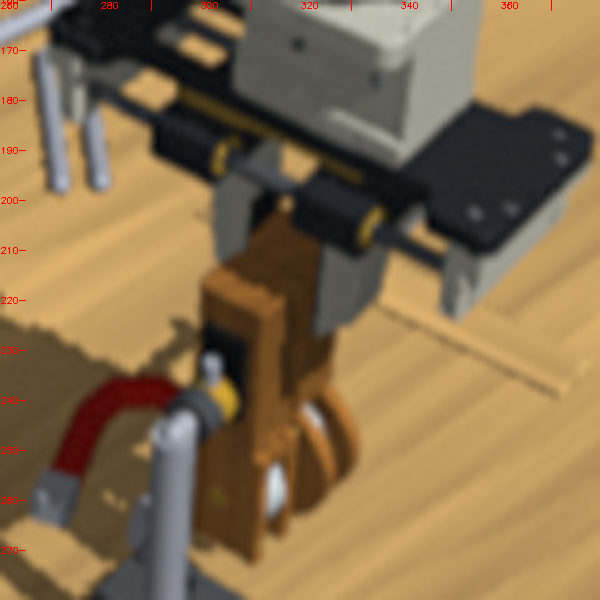

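```bash
python3 -m jog '[{"delta_pos":[0,0,0.1],"angular":[0,0,0],"hand":1},{"delta_pos":[0,0,0.18],"angular":[0,0,0],"hand":1},{"delta_pos":[0,0,0.2],"angular":[0,0,0],"hand":0.25},{"delta_pos":[0,0,0.2],"angular":[0,0,0],"hand":0.1},{"delta_pos":[0,0,0.2],"angular":[0,0,0],"hand":-0.2},{"delta_pos":[0,0,0.2],"angular":[0,0,0],"hand":-0.2},{"delta_pos":[0,0,0.2],"angular":[0,0,0],"hand":-0.2}]' 40
python3 - <<'E'
from h import *
st()
E
python3 -m jog '[{"delta_pos":[0,0,-2],"angular":[0,0,0],"hand":-0.2},{"delta_pos":[0,0,-4.5],"angular":[0,0,0],"hand":-0.2},{"delta_pos":[0,0,-6.6],"angular":[0,0,0],"hand":-0.2},{"delta_pos":[0,0,-6.6],"angular":[0,0,0],"hand":-0.2}]'
python3 - <<'E'
from h import *
st();goto(600.5,-49,230,-3)
t=env.read_camera('scene'); crop('sK.png',t,200,120,360,260,5)
E
```

```text
time: 22.9
tool_pos: [588.8, 163.1, 164.2]
orientation: [0.0, 0.997, 0.074, 0.0]
force: [0.8, 0.2, -0.1]
width: 54.6
t 22.9 pos [588.8 163.1 164.2] yaw 8.5 tz [ 0. -0. -1.] F [ 0.78  0.23 -0.07] M [ 0.01  0.02 -0.01] w 54.6
time: 23.3
tool_pos: [590.3, 163.9, 233.4]
orientation: [-0.001, 0.997, 0.074, 0.003]
force: [-0.3, -0.3, 1.0]
width: 55.0
t 23.3 pos [590.3 163.9 233.4] yaw 8.5 tz [ 0.005  0.001 -1.   ] F [-0.35 -0.28  0.98] M [ 0.04  0.01 -0.  ] w 55.0
delta_cm [-2.13, 21.2, 0.31] rot [-0.1, -0.3, 11.5] dist 21.3
```

View pics/sK.png

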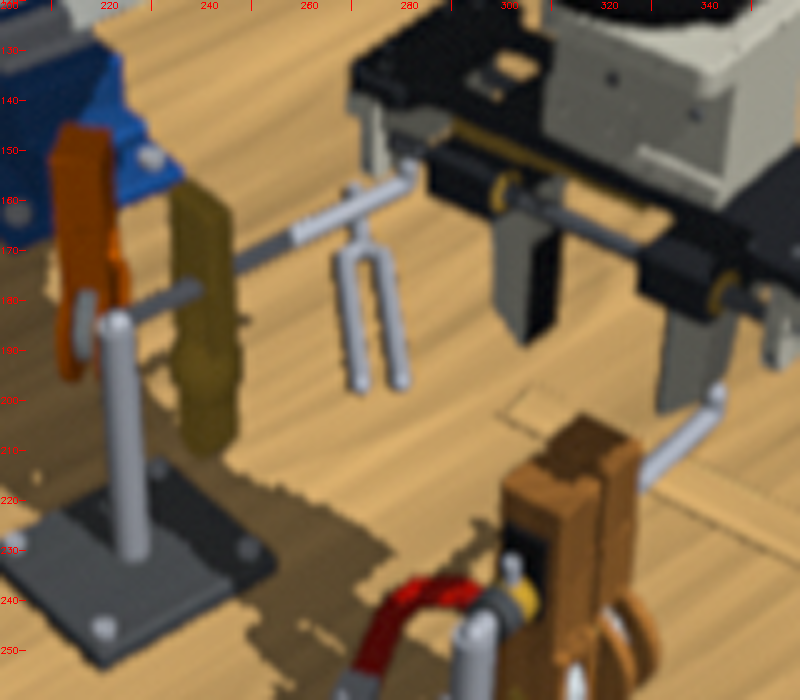

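```bash
python3 -m jog '[{"delta_pos":[-0.5,5,0],"angular":[0,-0.1,3],"hand":-0.2},{"delta_pos":[-1,10,0],"angular":[0,-0.2,6],"hand":-0.2},{"delta_pos":[-1.6,15,0.2],"angular":[0,-0.3,9],"hand":-0.2},{"delta_pos":[-2.1,19,0.3],"angular":[-0.1,-0.3,11.5],"hand":-0.2},{"delta_pos":[-2.1,21.3,0.3],"angular":[-0.1,-0.3,11.5],"hand":-0.2},{"delta_pos":[-2.1,21.3,0.3],"angular":[-0.1,-0.3,11.5],"hand":-0.2},{"delta_pos":[-2.1,21.3,0.3],"angular":[-0.1,-0.3,11.5],"hand":-0.2},{"delta_pos":[-2.1,21.3,0.3],"angular":[-0.1,-0.3,11.5],"hand":-0.2}]'
python3 - <<'E'
from h import *
st(); goto(600.2,-49.5,164,-3)
t=env.read_camera('scene'); crop('sL.png',t,180,60,320,200,5)
t=env.read_camera('top'); crop('tL.png',t,180,140,320,240,5)
E
```

```text
time: 24.15
tool_pos: [599.8, -48.7, 227.9]
orientation: [0.0, 1.0, -0.026, -0.001]
force: [-0.2, 0.3, -0.3]
width: 55.5
t 24.15 pos [599.8 -48.7 227.9] yaw -2.9 tz [-0.003 -0.001 -1.   ] F [-0.17  0.25 -0.34] M [0.   0.04 0.02] w 55.5
delta_cm [0.06, 0.07, 6.39] rot [0.0, 0.2, 0.1] dist 6.4
```

View pics/sL.png

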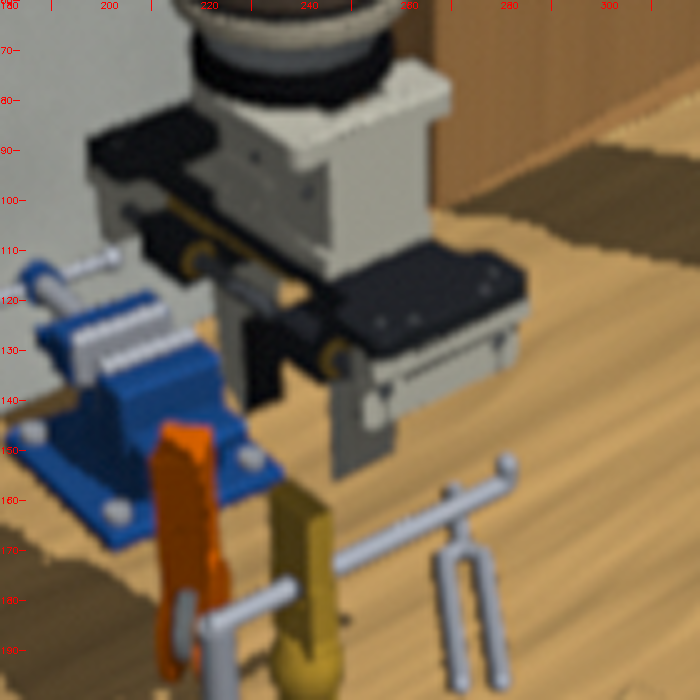

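View pics/tL.png

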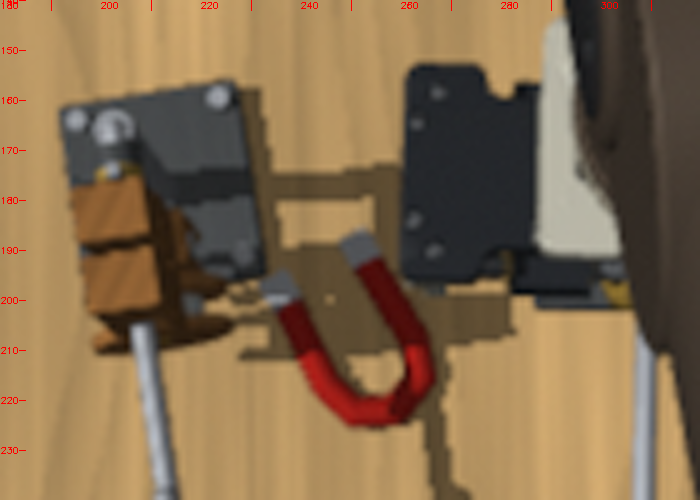

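```bash
python3 -m jog '[{"delta_pos":[0.05,0.1,2],"angular":[0,0.2,0],"hand":-0.2},{"delta_pos":[0.05,0.1,4],"angular":[0,0.2,0],"hand":-0.2},{"delta_pos":[0.05,0.1,5.5],"angular":[0,0.2,0],"hand":-0.2},{"delta_pos":[0.05,0.1,6.5],"angular":[0,0.2,0],"hand":-0.2},{"delta_pos":[0.05,0.1,6.5],"angular":[0,0.2,0],"hand":-0.2},{"delta_pos":[0.05,0.1,6.5],"angular":[0,0.2,0],"hand":-0.2}]'
python3 - <<'E'
from h import *
st()
t=env.read_camera('scene'); crop('sM.png',t,180,100,320,220,5)
E
```

```text
time: 24.85
tool_pos: [600.6, -49.2, 163.7]
orientation: [0.0, 1.0, -0.025, 0.001]
force: [0.5, 0.1, -0.5]
width: 54.8
t 24.85 pos [600.6 -49.2 163.7] yaw -2.9 tz [ 0.001 -0.001 -1.   ] F [ 0.54  0.06 -0.53] M [ 0.04  0.01 -0.  ] w 54.8
```

View pics/sM.png

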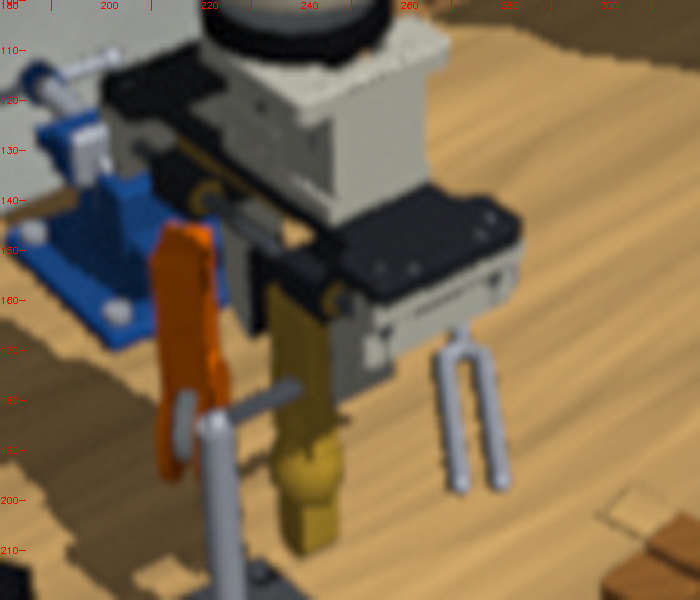

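```bash
python3 -m jog '[{"delta_pos":[0,0,0.1],"angular":[0,0,0],"hand":1},{"delta_pos":[0,0,0.1],"angular":[0,0,0],"hand":1},{"delta_pos":[0,0,0.1],"angular":[0,0,0],"hand":1},{"delta_pos":[0,0,0.1],"angular":[0,0,0],"hand":1},{"delta_pos":[0,0,0.1],"angular":[0,0,0],"hand":1},{"delta_pos":[0,0,0.1],"angular":[0,0,0],"hand":1},{"delta_pos":[0,0,0.1],"angular":[0,0,0],"hand":1}]' 50
python3 - <<'E'
from h import *
st()
E
python3 -m jog '[{"delta_pos":[0,0,-0.5],"angular":[0,0,0],"hand":1},{"delta_pos":[0,0,-1.0],"angular":[0,0,0],"hand":1},{"delta_pos":[0,0,-1.5],"angular":[0,0,0],"hand":1},{"delta_pos":[0,0,-1.5],"angular":[0,0,0],"hand":1},{"delta_pos":[0,0,-1.5],"angular":[0,0,0],"hand":1}]'
python3 - <<'E'
from h import *
st(); p=env.state()['tool_pos']; goto(*(CP-205*CU),p[2],-3.0)
E
```

```text
time: 25.6
tool_pos: [601.1, -50.0, 163.4]
orientation: [0.001, 1.0, -0.025, 0.001]
force: [-0.8, -3.4, 5.0]
width: 29.8
t 25.6 pos [601.1 -50.  163.4] yaw -2.9 tz [ 0.003 -0.001 -1.   ] F [-0.76 -3.35  4.99] M [-0.67  0.1   0.  ] w 29.8
time: 26.1
tool_pos: [601.0, -49.7, 178.4]
orientation: [0.001, 1.0, -0.025, 0.001]
force: [0.3, -0.1, -4.2]
width: 29.8
t 26.1 pos [601.  -49.7 178.4] yaw -2.9 tz [ 0.003 -0.001 -1.   ] F [ 0.27 -0.13 -4.18] M [ 0.04  0.03 -0.06] w 29.8
delta_cm [-15.75, 0.02, -0.05] rot [0.1, -0.2, 0.1] dist 15.8
```

```bash
python3 -m jog '[{"delta_pos":[-2,0,0],"angular":[0,0,0],"hand":1},{"delta_pos":[-4,0,0],"angular":[0,0,0],"hand":1},{"delta_pos":[-6,0,0],"angular":[0,0,0],"hand":1},{"delta_pos":[-8,0,0],"angular":[0,0,0],"hand":1},{"delta_pos":[-10,0,0],"angular":[0,0,0],"hand":1},{"delta_pos":[-12,0,0],"angular":[0,0,0],"hand":1},{"delta_pos":[-14,0,0],"angular":[0,0,0],"hand":1},{"delta_pos":[-15.7,0,0],"angular":[0,0,0],"hand":1},{"delta_pos":[-15.9,0,0],"angular":[0,0,0],"hand":1},{"delta_pos":[-15.9,0,0],"angular":[0,0,0],"hand":1}]'
python3 - <<'E'
from h import *
st(); goto(487,-331.5,235,-6)
t=env.read_camera('scene'); crop('sN.png',t,200,80,360,220,5)
E
```

```text
time: 27.1
tool_pos: [442.4, -41.7, 178.2]
orientation: [0.001, 1.0, -0.025, 0.002]
force: [0.1, 0.8, -3.0]
width: 29.6
t 27.1 pos [442.4 -41.7 178.2] yaw -2.9 tz [ 0.004 -0.001 -1.   ] F [ 0.14  0.8  -2.98] M [ 0.06 -0.02  0.03] w 29.6
delta_cm [5.94, 28.73, -5.63] rot [0.1, -0.2, 3.1] dist 29.9
```

View pics/sN.png

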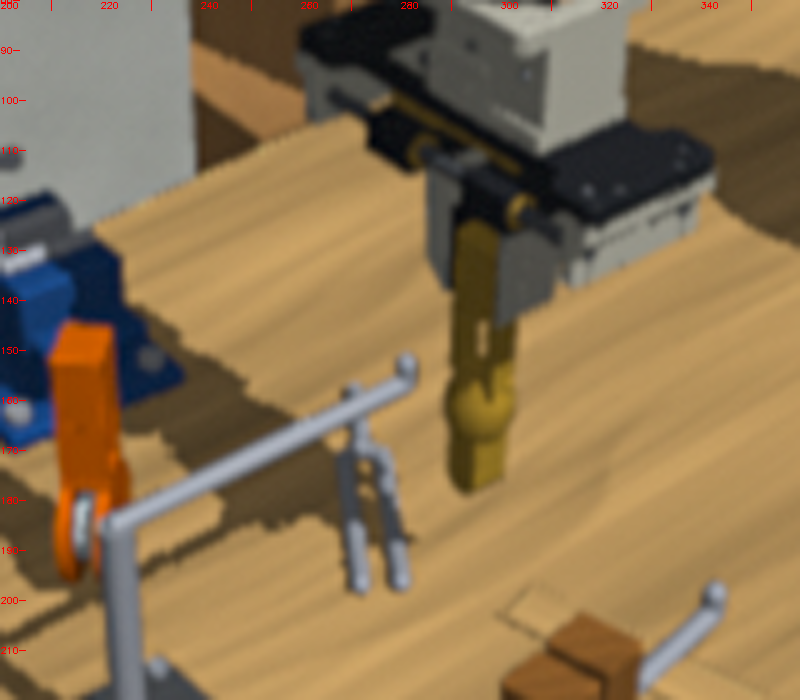

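```bash
python3 -m jog '[{"delta_pos":[0,0,-2.5],"angular":[0,0,0],"hand":1},{"delta_pos":[0,1,-5],"angular":[0,0,0.5],"hand":1},{"delta_pos":[1,5,-5.6],"angular":[0,0,1],"hand":1},{"delta_pos":[2,9.5,-5.6],"angular":[0,0,1.5],"hand":1},{"delta_pos":[3,14,-5.6],"angular":[0,0,2],"hand":1},{"delta_pos":[4,18.5,-5.6],"angular":[0,-0.1,2.5],"hand":1},{"delta_pos":[5,23,-5.6],"angular":[0,-0.2,3],"hand":1},{"delta_pos":[5.9,27,-5.6],"angular":[0.1,-0.2,3.1],"hand":1},{"delta_pos":[5.9,28.7,-5.6],"angular":[0.1,-0.2,3.1],"hand":1},{"delta_pos":[5.9,28.7,-5.6],"angular":[0.1,-0.2,3.1],"hand":1},{"delta_pos":[5.9,28.7,-5.6],"angular":[0.1,-0.2,3.1],"hand":1},{"delta_pos":[5.9,28.7,-5.6],"angular":[0.1,-0.2,3.1],"hand":1}]'
python3 - <<'E'
from h import *
st(); goto(487,-331.5,210,-6)
t=env.read_camera('scene'); crop('sO.png',t,140,40,280,160,5)
t=env.read_camera('top'); crop('tO.png',t,370,190,500,290,6)
E
```

```text
time: 28.35
tool_pos: [487.8, -329.6, 234.6]
orientation: [-0.001, 0.999, -0.051, 0.0]
force: [-0.1, 0.3, -3.8]
width: 29.6
t 28.35 pos [ 487.8 -329.6  234.6] yaw -5.9 tz [ 0.001  0.002 -1.   ] F [-0.05  0.35 -3.83] M [ 0.06  0.02 -0.01] w 29.6
delta_cm [-0.06, 0.2, 2.46] rot [-0.1, -0.0, 0.1] dist 2.5
```

View pics/sO.png

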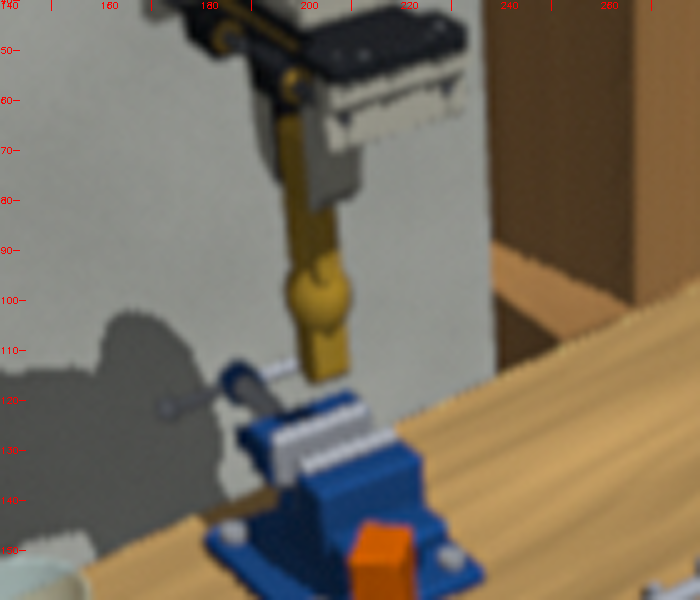

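View pics/tO.png

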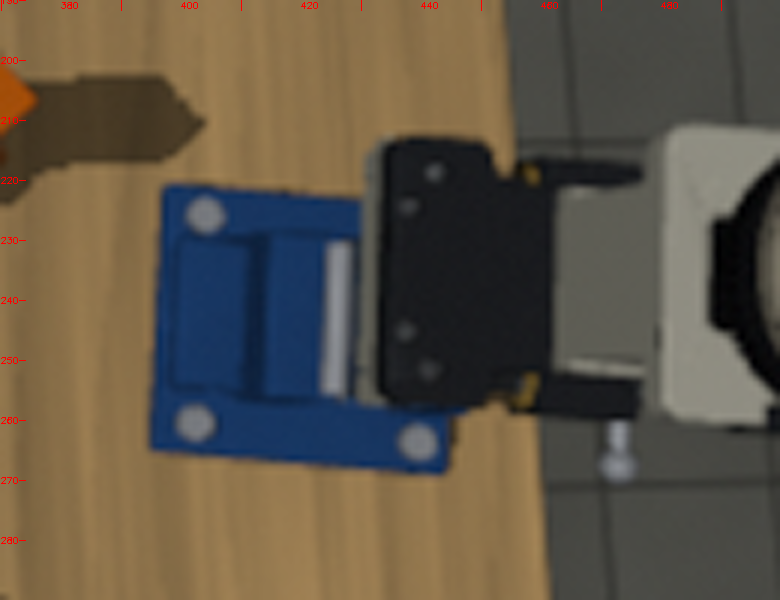

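```bash
python3 - <<'E'
from h import *
s=env.read_camera('scene')
print('foot pred',proj(s,[487.8,-329.6,121.2]))
print('body pred',proj(s,[487.8,-329.6,121.2+51]))
v=np.radians(-6);ex=np.array([np.cos(v),np.sin(v)]);ey=np.array([-np.sin(v),np.cos(v)])
for b in [np.array([486.5,-329.7])]:
  for y in (10,-9):
    for x in (-30,30): print(y,x,proj(s,[*(b+x*ex+y*ey),85]))
img=s['image'].copy()
for y in (10,-9):
  a=[proj(s,[*(np.array([486.5,-329.7])+x*ex+y*ey),85]) for x in (-30,30)]
  cv2.circle(img,tuple(int(round(c)) for c in a[0]),0,(0,0,255),-1);cv2.circle(img,tuple(int(round(c)) for c in a[1]),0,(0,0,255),-1)
crop('sP.png',dict(image=img),180,85,240,145,10)
E
```

```text
foot pred [204.8 114.9]
body pred [203.3  97.3]
10 -30 [218.  124.6]
10 30 [198.4 132. ]
-9 -30 [214.2 121.5]
-9 30 [194.6 128.8]
```

View pics/sP.png

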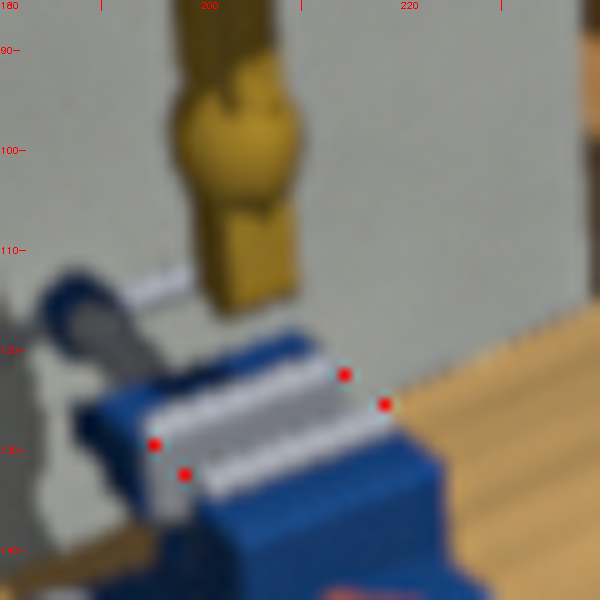

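```bash
python3 -m jog '[{"delta_pos":[0,0.25,0.8],"angular":[-0.1,0,0],"hand":1},{"delta_pos":[0,0.28,1.6],"angular":[-0.1,0,0],"hand":1},{"delta_pos":[0,0.28,2.4],"angular":[-0.1,0,0],"hand":1},{"delta_pos":[0,0.28,2.8],"angular":[-0.1,0,0],"hand":1},{"delta_pos":[0,0.28,2.8],"angular":[-0.1,0,0],"hand":1},{"delta_pos":[0,0.28,2.8],"angular":[-0.1,0,0],"hand":1}]'
python3 - <<'E'
from h import *
st()
s=env.read_camera('scene');crop('sQ.png',s,170,75,240,145,8)
E
```

```text
time: 29.1
tool_pos: [487.3, -332.8, 206.9]
orientation: [0.0, 0.999, -0.051, 0.0]
force: [0.7, -0.5, -3.4]
width: 29.5
t 29.1 pos [ 487.3 -332.8  206.9] yaw -5.9 tz [ 0.001 -0.001 -1.   ] F [ 0.67 -0.54 -3.39] M [0.03 0.06 0.09] w 29.5
```

View pics/sQ.png

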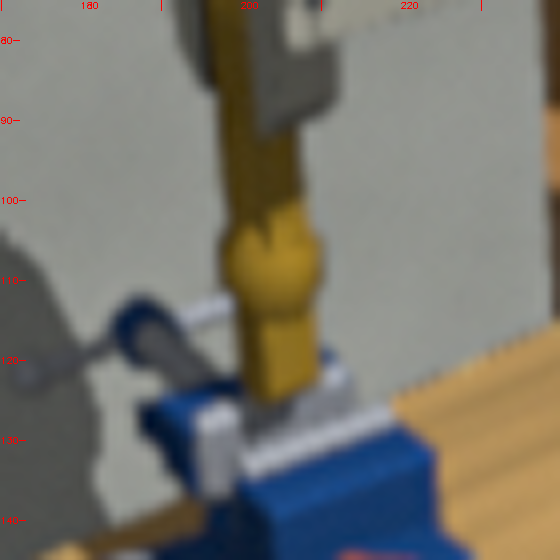

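```bash
python3 -m jog '[{"delta_pos":[0,-0.08,0.3],"angular":[0,0,0],"hand":1},{"delta_pos":[0,-0.08,0.6],"angular":[0,0,0],"hand":1},{"delta_pos":[0,-0.08,0.9],"angular":[0,0,0],"hand":1},{"delta_pos":[0,-0.08,0.9],"angular":[0,0,0],"hand":1}]'
python3 - <<'E'
from h import *
st()
E
```

```text
time: 29.55
tool_pos: [487.3, -331.9, 197.6]
orientation: [0.0, 0.999, -0.051, 0.0]
force: [0.1, 0.5, -4.1]
width: 29.7
t 29.55 pos [ 487.3 -331.9  197.6] yaw -5.9 tz [ 0. -0. -1.] F [ 0.07  0.49 -4.1 ] M [ 0.04  0.07 -0.02] w 29.7
```

Foot now at about 84 mm, entering with no contact force. Continue in small steps.

```bash
python3 -m jog '[{"delta_pos":[0,0,0.25],"angular":[0,0,0],"hand":1},{"delta_pos":[0,0,0.5],"angular":[0,0,0],"hand":1},{"delta_pos":[0,0,0.5],"angular":[0,0,0],"hand":1}]'
python3 - <<'E'
from h import *
st()
s=env.read_camera('scene');crop('sR.png',s,170,75,240,145,8)
E
```

```text
time: 29.85
tool_pos: [487.2, -331.5, 192.2]
orientation: [-0.0, 0.999, -0.051, -0.0]
force: [0.6, 0.6, -3.6]
width: 29.7
t 29.85 pos [ 487.2 -331.5  192.2] yaw -5.9 tz [-0.  0. -1.] F [ 0.59  0.58 -3.61] M [ 0.23  0.02 -0.01] w 29.7
```

View pics/sR.png

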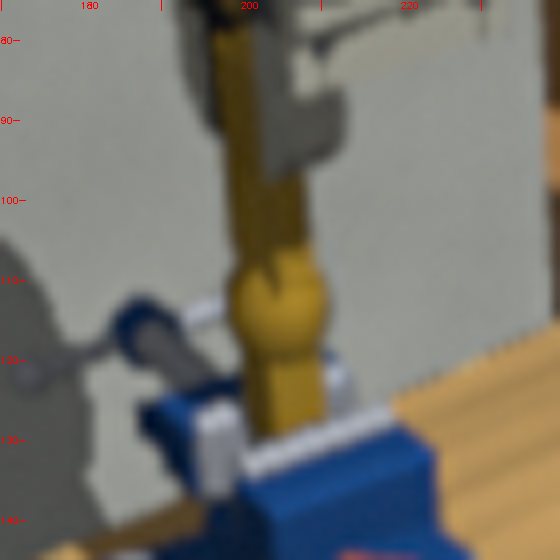

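```bash
python3 -m jog '[{"delta_pos":[0,0,0.25],"angular":[0,0,0],"hand":1},{"delta_pos":[0,0,0.5],"angular":[0,0,0],"hand":1},{"delta_pos":[0,0,0.5],"angular":[0,0,0],"hand":1}]'
python3 - <<'E'
from h import *
st()
E
```

```text
time: 30.2
tool_pos: [487.5, -331.4, 187.1]
orientation: [-0.0, 0.999, -0.051, 0.0]
force: [1.5, 1.7, -4.2]
width: 30.1
t 30.2 pos [ 487.5 -331.4  187.1] yaw -5.9 tz [ 0.  0. -1.] F [ 1.49  1.68 -4.23] M [ 0.58 -0.42 -0.03] w 30.1
```

```bash
python3 -m jog '[{"delta_pos":[0,0,0.25],"angular":[0,0,0],"hand":1},{"delta_pos":[0,0,0.5],"angular":[0,0,0],"hand":1},{"delta_pos":[0,0,0.5],"angular":[0,0,0],"hand":1}]'
python3 - <<'E'
from h import *
st()
E
```

```text
time: 30.5
tool_pos: [487.3, -331.4, 181.6]
orientation: [-0.0, 0.999, -0.051, -0.0]
force: [1.2, 0.2, -5.5]
width: 29.6
t 30.5 pos [ 487.3 -331.4  181.6] yaw -5.9 tz [-0.  0. -1.] F [ 1.22  0.17 -5.48] M [ 0.2  -0.42  0.02] w 29.6
```

```bash
python3 -m jog '[{"delta_pos":[0,0,0.25],"angular":[0,0,0],"hand":1},{"delta_pos":[0,0,0.5],"angular":[0,0,0],"hand":1},{"delta_pos":[0,0,0.5],"angular":[0,0,0],"hand":1}]'
python3 - <<'E'
from h import *
st()
s=env.read_camera('scene');crop('sS.png',s,170,75,240,145,8)
E
```

```text
time: 30.8
tool_pos: [487.2, -331.5, 176.1]
orientation: [-0.0, 0.999, -0.051, -0.0]
force: [1.2, 0.4, -5.3]
width: 29.6
t 30.8 pos [ 487.2 -331.5  176.1] yaw -5.9 tz [-0.  0. -1.] F [ 1.21  0.43 -5.26] M [ 0.25 -0.35 -0.02] w 29.6
```

View pics/sS.png

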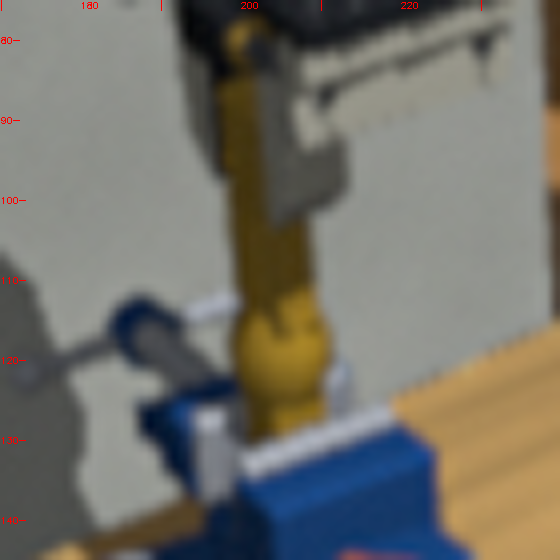

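```bash
python3 -m jog '[{"delta_pos":[0,0,0.25],"angular":[0,0,0],"hand":1},{"delta_pos":[0,0,0.5],"angular":[0,0,0],"hand":1},{"delta_pos":[0,0,0.5],"angular":[0,0,0],"hand":1}]'
python3 - <<'E'
from h import *
st()
E
python3 -m jog '[{"delta_pos":[0,0,0.1],"angular":[0,0,0],"hand":1},{"delta_pos":[0,0,0.15],"angular":[0,0,0],"hand":1},{"delta_pos":[0,0,0.15],"angular":[0,0,0],"hand":1}]'
python3 - <<'E'
from h import *
st()
E
```

```text
time: 31.15
tool_pos: [487.0, -331.5, 170.7]
orientation: [-0.0, 0.999, -0.051, -0.0]
force: [2.2, 0.9, -5.0]
width: 29.8
t 31.15 pos [ 487.  -331.5  170.7] yaw -5.9 tz [-0.001  0.    -1.   ] F [ 2.19  0.93 -5.03] M [ 0.22 -0.47 -0.04] w 29.8
time: 31.45
tool_pos: [487.0, -331.6, 169.2]
orientation: [-0.0, 0.999, -0.051, -0.0]
force: [0.9, 1.5, -2.3]
width: 29.6
t 31.45 pos [ 487.  -331.6  169.2] yaw -5.9 tz [-0.001  0.    -1.   ] F [ 0.92  1.51 -2.26] M [ 0.32 -0.19 -0.05] w 29.6
```

```bash
python3 -m jog '[{"delta_pos":[0,0,0.1],"angular":[0,0,0],"hand":1},{"delta_pos":[0,0,0.1],"angular":[0,0,0],"hand":1},{"delta_pos":[0,0,0.1],"angular":[0,0,0],"hand":1}]'
python3 - <<'E'
from h import *
st()
s=env.read_camera('scene');crop('sT.png',s,170,75,240,145,8)
E
```

```text
time: 31.75
tool_pos: [487.1, -331.6, 168.6]
orientation: [-0.0, 0.999, -0.051, -0.0]
force: [-0.1, 1.4, 3.6]
width: 29.4
t 31.75 pos [ 487.1 -331.6  168.6] yaw -5.9 tz [-0.  0. -1.] F [-0.11  1.4   3.65] M [ 0.65  0.13 -0.02] w 29.4
```

View pics/sT.png

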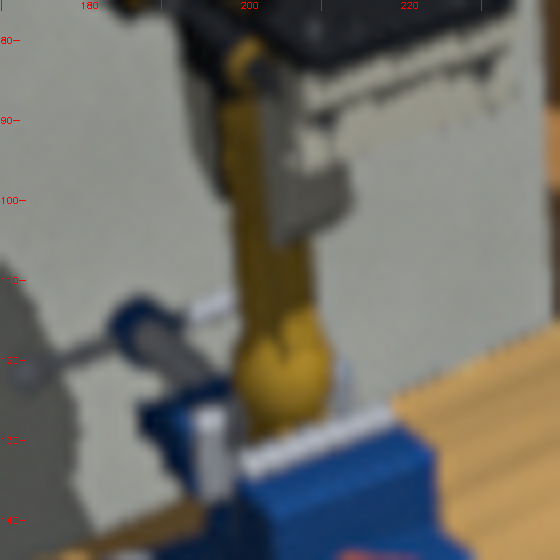

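```bash
python3 -m jog '[{"delta_pos":[0,0,0.1],"angular":[0,0,0],"hand":1},{"delta_pos":[0,0,0.1],"angular":[0,0,0],"hand":1},{"delta_pos":[0,0,0.1],"angular":[0,0,0],"hand":1},{"delta_pos":[0,0,0.1],"angular":[0,0,0],"hand":1}]'
python3 - <<'E'
from h import *
st()
E
```

```text
time: 32.2
tool_pos: [487.3, -331.6, 168.4]
orientation: [0.0, 0.999, -0.051, 0.0]
force: [-3.0, 2.2, 10.4]
width: 29.9
t 32.2 pos [ 487.3 -331.6  168.4] yaw -5.9 tz [ 0. -0. -1.] F [-2.96  2.16 10.4 ] M [ 0.88  0.7  -0.07] w 29.9
```

```bash
python3 -m jog '[{"delta_pos":[0,0,0],"angular":[0,0,0],"hand":0.25},{"delta_pos":[0,0,0],"angular":[0,0,0],"hand":0.1},{"delta_pos":[0,0,0],"angular":[0,0,0],"hand":-0.1},{"delta_pos":[0,0,0],"angular":[0,0,0],"hand":-0.2},{"delta_pos":[0,0,0],"angular":[0,0,0],"hand":-0.2}]'
python3 - <<'E'
from h import *
st()
s=env.read_camera('scene');crop('sU.png',s,140,60,250,150,7)
E
```

```text
time: 32.7
tool_pos: [487.2, -331.7, 168.3]
orientation: [0.0, 0.999, -0.051, 0.0]
force: [-0.2, -0.1, -0.6]
width: 54.5
t 32.7 pos [ 487.2 -331.7  168.3] yaw -5.9 tz [ 0. -0. -1.] F [-0.24 -0.13 -0.64] M [0.02 0.05 0.04] w 54.5
```

View pics/sU.png

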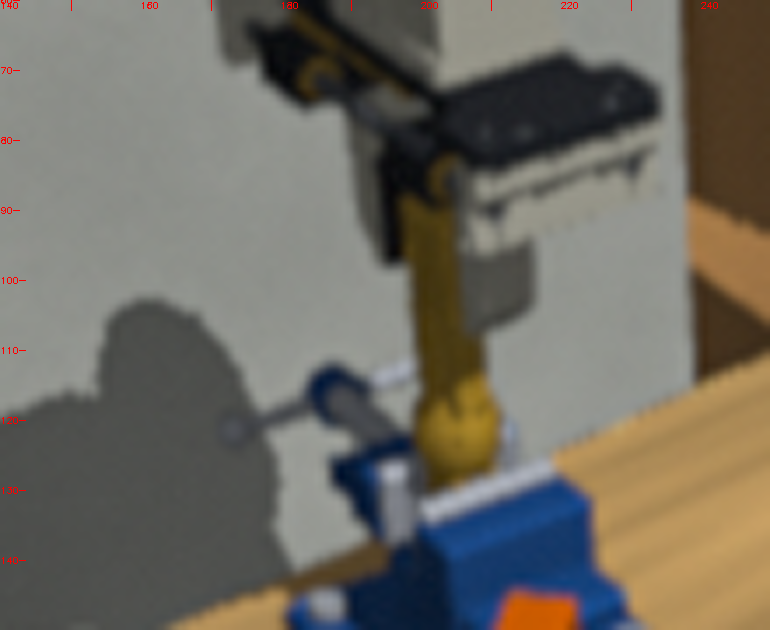

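Stands upright. Retreat upward and away.

```bash
python3 -m jog '[{"delta_pos":[0,0,-2],"angular":[0,0,0],"hand":-0.2},{"delta_pos":[0,0,-4.5],"angular":[0,0,0],"hand":-0.2},{"delta_pos":[0,0,-8],"angular":[0,0,0],"hand":-0.2},{"delta_pos":[0,0,-10],"angular":[0,0,0],"hand":-0.2},{"delta_pos":[-5,0,-10],"angular":[0,0,0],"hand":-0.2},{"delta_pos":[-10,0,-10],"angular":[0,0,0],"hand":-0.2},{"delta_pos":[-13,0,-10],"angular":[0,0,0],"hand":-0.2},{"delta_pos":[-13,0,-10],"angular":[0,0,0],"hand":-0.2},{"delta_pos":[-13,0,-10],"angular":[0,0,0],"hand":-0.2}]'
python3 - <<'E'
from h import *
st()
s=env.read_camera('scene');cv2.imwrite('pics/sV.png',s['image']);crop('sV2.png',s,150,60,250,160,6)
t=env.read_camera('top');cv2.imwrite('pics/tV.png',t['image'])
p=[487.2,-331.6]
print(proj(s,[*p,190+5]),proj(s,[*p,55+51]),proj(t,[*p,195]))
E
```

```text
time: 33.65
tool_pos: [358.0, -318.5, 268.8]
orientation: [0.0, 0.999, -0.052, 0.001]
force: [0.8, 0.0, -0.1]
width: 55.0
t 33.65 pos [ 358.  -318.5  268.8] yaw -5.9 tz [ 0.001 -0.001 -1.   ] F [ 0.78  0.01 -0.13] M [0.07 0.05 0.02] w 55.0
[202.2  88.8] [205.  119.5] [454.6 241.4]
```

View pics/sV.png

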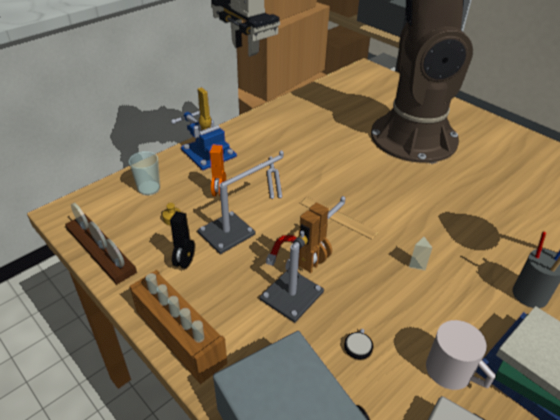

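View pics/tV.png

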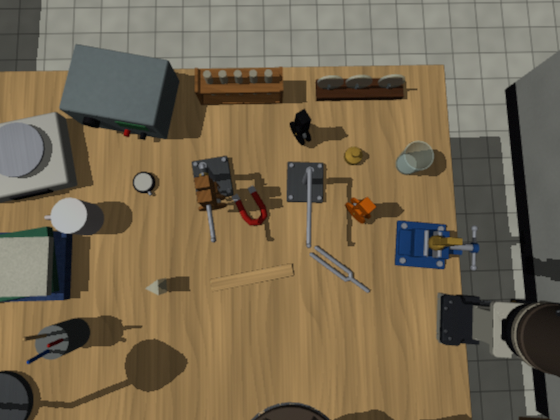

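View pics/sV2.png

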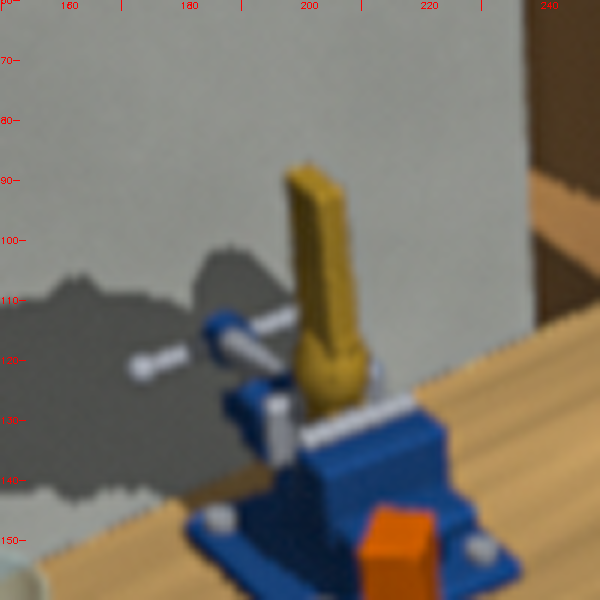

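```bash
python3 - <<'E'
from h import *
t=env.read_camera('top');crop('tW.png',t,390,210,490,280,7);crop('tW2.png',t,180,150,270,250,6)
p=np.array([487.2,-331.6]);v=np.radians(-6);ex=np.array([np.cos(v),np.sin(v)]);ey=np.array([-np.sin(v),np.cos(v)])
for a,b in((7,15),(7,-15),(-7,-15),(-7,15)): print(proj(t,[*(p+a*ex+b*ey),195]))
h=cv2.cvtColor(t['image'],cv2.COLOR_BGR2HSV)
E
```

```text
[447.2 237.3]
[462.2 238.5]
[462.  245.6]
[446.9 244.4]
```

View pics/tW.png

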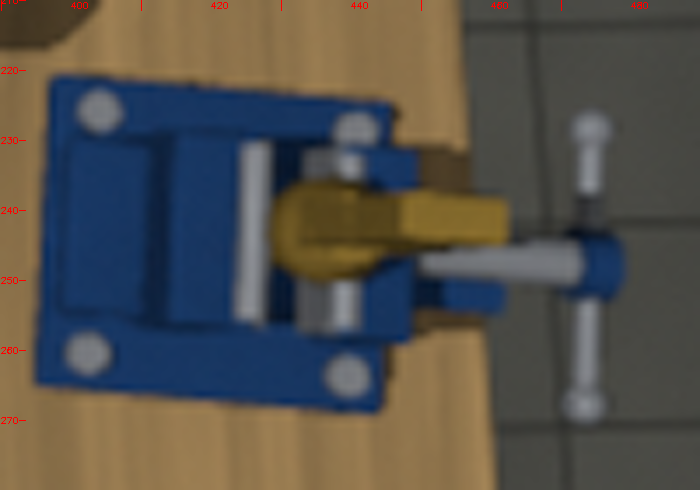

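View pics/tW2.png

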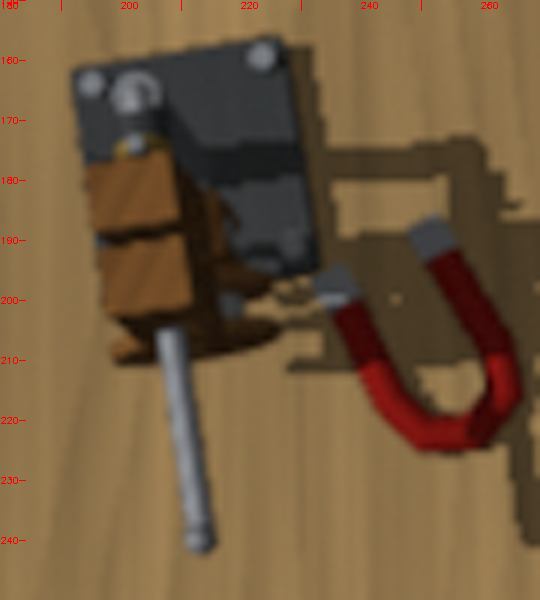

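```bash
python3 - <<'E'
from workcell import env
print(env.hand_in()); print(env.state()['time'])
E
```

```text
the job is handed in; nothing more can be done
None
the job is handed in; nothing more can be done
```

I moved the square block and then the round block onto the spare hook. With the two touching, I pushed them against the spring stop for over a second, reading 12–13 N at the wrist. After sliding friction that puts about 9–13 N on the stop, and the roughly 3.5 mm the pad gave points to the upper end of that. I then took the bob off, lowered it into the vise and let go, and handed in at about 34 s.

**Last checks:**
- **Bob:** it was felt to meet the bed at the predicted height (underside about 55 mm), with the wrist reading at most about 10 N. In both cameras it stands upright between the jaws, within about 1–2 mm of where I expected it.
- **Blocks:** both hang next to one another on the spare bar.
- **Bystanders and robot:** the bystanders look unmoved in the pictures; I did not measure them. The gripper is open and clear of everything.

**What disagreed or was uncertain:**
- **Vise friction:** I felt almost none of the expected friction from the jaws until the foot met the bed.
- **Jaw position:** it was uncertain by 1–2 mm across the jaws. The estimates from the top and scene cameras did not quite agree.
- **How moves were typed:** three of the 2 mm feeling moves ran in a small shell loop instead of being typed singly as you asked. I typed every later move one at a time.

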